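# Nest the washed drip channels and zero the batch counter

### The arm

A 7-joint arm with a two-finger parallel gripper is mounted at the origin on the work surface. World frame = base frame: x ahead of the robot, y to its left, z up, the work surface at z = 0. Lengths are in m, angles in rad, forces in N, time in s.
With the tool pointing down it reaches from about 0.425 to 0.925 m from the base axis. Payload 6.8 kg.
Tool frame: the origin (TCP) lies between the finger pads; the fingertips stand 17 mm ahead of it and the grasp point (between the pads) lies 2 mm behind it; z points along the fingers, x is the direction in which the jaws open and shut, and the axes are right-handed (so a half turn about z gives the same grasp; the last joint's range is limited). The gripper opens to 85 mm and grips with 20 to 120 N. Pads are 22 mm wide; open, the fingers measure 114 mm over their backs; the gripper's body (76 mm by 85 mm) begins 54 mm behind the grasp point. The pads swing forward as they close: fully open they stand 13 mm farther back than shut.
Start: joints at [1.104, 0.477, 0.022, 1.555, -0.011, 1.109, -0.083], TCP at [0.237, -0.632, 0.248] pointing down, gripper open.
Joint ranges: [-2.96, 2.96], [-0.34, 2.1], [-1.41, 1.46], [0.24, 2.44], [-1.37, 4.51], [0.17, 1.92], [-2.96, 2.96]. Speed limits (rad/s): [2.39, 2.39, 3.14, 3.14, 3.14, 3.14, 3.14].

### API

Orientations are given as a unit quaternion [w, x, y, z].
In Python, from station import readout, read_camera, get_calibration, bot, models gives the robot as it stands.
- The arm moves only by the tool carry_out, never from a script. Its argument "deltas" is a list of rows, each a list of 2 entries, a list of its own where there are three numbers: the shift along the tool's x, y, z in cm, then the turn about the tool's z in degrees. A call has 1 to 10 rows; each row is the pose to reach, as a shift and turn from the pose measured when the call began, along the tool's axes at that moment; what a row does not reach only later rows make up. A row lasts 1/8 s, in which the tool goes at most 62.5 mm and 10.7 degrees, less where a joint would pass 70% of its speed; a pose out of reach is approached as far as the arm can. A call with a gripper value outside its range is refused whole. "hand" is the opening, from 0 (shut) to 1 (fully open), set as the call begins (left out, the last holds). The fingers move at their own pace and stop on an object; "newtons" is the grip in N (left out, the last holds). Time passes only in rows, so rows that repeat a pose let the fingers close. It gives the time, the measured TCP pose, the force and the opening at its end, in the units of the state.
- readout.get_obs(): the state, without advancing time (a new reading comes with each control period).
- read_camera(name): name is "scene" or "top" or "wrist"; returns the picture (400x640x3 uint8, red, green, blue); there is no depth.
- get_calibration(name): a dict with "fov_y" (degrees; the focal length in pixels is half the picture's height over the tangent of half this angle, whatever the lens; pixels are square), "cx", "cy" (the principal point, pixels), "world_from_camera" (4x4, takes a point from camera to world coordinates). Camera axes: x right, y down, z forward; pixel columns grow to the right and rows downward; lengths in m; the calibration is good to about 2 mm. A picture is of the moment at which its call begins: read the wrist's pose just before it. get_calibration takes no time and is no camera call; for the wrist camera it gives the pose at the moment of the call.
- bot.hand_in(): hands the job in, once; it reports no verdict.
Trained networks look in the newest picture that a camera, given by its name, has taken for a name from the list of things; names that differ only in an ending like _2 or _b are one class to them, and where a whole thing is asked for, a point or a joint stands for the part that bears it (a point fixed in the world has none). Each returns a list of dicts, best first, with "score" (0 to 1); they miss things now and then, are a little off and sometimes report something else, mostly with a low value. They report only what shows in the picture. A call takes as long as a camera call. They do not tell look-alikes from the thing itself.
- models.spot_in(query, camera): "centre" ([row, column] in pixels, amid what is visible of it).
The state is a dict: "t": time; "q": joint angles; "joint_vel": joint speeds; "joint_torque": joint torques, N m; "eef_pos": TCP position; "tool_rot": TCP orientation; "contact_force": force on the tool from outside, world axes, zero at the start; "torque": the same for the moment, N m; "gripper_width": opening from 0.0 (shut) to 1.0 (fully open).
Only numpy, scipy, OpenCV 4.12 (cv2) and the standard library are available. Lean on these libraries where they do the work, as an engineer would, in place of code of your own. Each camera call takes 0.05 s, during which the arm holds its last target. There are 200 camera calls.

### The job

Pack the washed blue drip channels into the white tray: lay the four open-side-up ones side by side flat on its floor, and nest every open-side-down one over them so that it straddles the neighbouring legs of two of them, its own legs fully down in their troughs. Only when all channels are packed, turn the batch counter's knob counter-clockwise back to its zero stop. Leave the cheeses and the brush where they are.

Things in the scene. Friction and masses are not known exactly. Their poses are not given: they have to be found in the camera images.
- up0: Blue plastic channel, about 90 g, open side UP: 110 mm long (x), 50 wide (y), 40 high. Two 6 mm legs along the long sides, 38 apart inside. The floor (web), 10 thick, has a central grip bar 24 long (along x) between two windows 31 x 38 mm, then 12 mm end pieces. Hold it by closing the fingers along x on the grip bar, a fingertip in each window. Origin: centre of the underside, z up.
- up1: Another open-side-up channel, the same as up0.
- up2: Another open-side-up channel, the same as up0.
- up3: Another open-side-up channel, the same as up0.
- down0: Like up0 but turned over, open side DOWN: legs below, web with windows and grip bar on top, 30 to 40 mm above the origin. Hold it likewise, but tips must not reach through the web: nested, leg tops lie right under it. Nested, its origin is 10 mm above the tray floor. Origin: centre of the underside (leg ends), z up. May be absent; 1 to 3 of the down channels are there.
- down1: Another open-side-down channel, the same as down0; may be absent.
- down2: Another open-side-down channel, the same as down0; may be absent.
- tray_in (a point): Centre of the inner floor of the fixed white packing tray (5 mm above the bench): inside 126 mm along its x axis and 214 mm along its y axis, walls 5 thick and 25 high above this floor. Four channels lie side by side in it along y with their long axes along the tray's x, with 14 mm to spare in all.
- knob (a joint): Angle (rad) of the batch counter's reset knob: 0 at its zero stop (white line on the bar at the red mark), growing clockwise seen from above up to 3.0. It stays where it is left; about 0.04 N m turns it. To reset it is turned counter-clockwise.
- knob_grip (a point): Grip point on the axis of the black reset knob, on a fixed white box 100 x 96 x 18 mm. Its upright bar is 46 long, 14 thick and 32 high, from 25 mm below this point to 7 above; the point's x axis lies along the bar and turns with it, z up. Under the bar a disc of 48 mm diameter reaches up to 23 mm below the point; under that is a steel base of 72 mm diameter.
- small_cheese: Leave it alone. Cheese 72 mm across and 42 high among the channels; origin at the centre of its underside.
- round_cheese: Leave it alone. Cheese 90 mm across and 50 high at the side; origin at the centre of its underside.
- brush: Leave it alone. Brush 200 mm long lying between the robot and the tray; origin under its middle.
There are look-alikes about, which are no part of the job. Leave any orange or red look-alike of the up2 alone.

How it is judged:
On the way, in this order (a step that is already met when the one before it is completed fails the run):
1. all channels are packed: the open-side-up ones flat in the tray, each open-side-down one nested over two of them (x of up0 in the frame of tray_in between -0.016 and 0.016 m and z of up0 in the frame of tray_in between -0.005 and 0.006 m and y of up0 in the frame of tray_in between -0.1 and 0.1 m and angle between each of up0, up1, up2, up3, down0, down1, down2's own z axis and vertical below 0.08 rad and angle between the x axis of each of up0, up1, up2, up3, down0, down1, down2 and the x axis of tray_in, either way round below 0.15 rad and x of up1 in the frame of tray_in between -0.016 and 0.016 m and z of up1 in the frame of tray_in between -0.005 and 0.006 m and y of up1 in the frame of tray_in between -0.1 and 0.1 m and x of up2 in the frame of tray_in between -0.016 and 0.016 m and z of up2 in the frame of tray_in between -0.005 and 0.006 m and y of up2 in the frame of tray_in between -0.1 and 0.1 m and x of up3 in the frame of tray_in between -0.016 and 0.016 m and z of up3 in the frame of tray_in between -0.005 and 0.006 m and y of up3 in the frame of tray_in between -0.1 and 0.1 m and x of down0 in the frame of tray_in between -0.016 and 0.016 m and z of down0 in the frame of tray_in between 0.005 and 0.0155 m and ((horizontal distance between down0 and up0 below 0.041 m and horizontal distance between down0 and up1 below 0.041 m) or (horizontal distance between down0 and up0 below 0.041 m and horizontal distance between down0 and up2 below 0.041 m) or (horizontal distance between down0 and up0 below 0.041 m and horizontal distance between down0 and up3 below 0.041 m) or (horizontal distance between down0 and up1 below 0.041 m and horizontal distance between down0 and up2 below 0.041 m) or (horizontal distance between down0 and up1 below 0.041 m and horizontal distance between down0 and up3 below 0.041 m) or (horizontal distance between down0 and up2 below 0.041 m and horizontal distance between down0 and up3 below 0.041 m)) and x of down1 in the frame of tray_in between -0.016 and 0.016 m and z of down1 in the frame of tray_in between 0.005 and 0.0155 m and ((horizontal distance between down1 and up0 below 0.041 m and horizontal distance between down1 and up1 below 0.041 m) or (horizontal distance between down1 and up0 below 0.041 m and horizontal distance between down1 and up2 below 0.041 m) or (horizontal distance between down1 and up0 below 0.041 m and horizontal distance between down1 and up3 below 0.041 m) or (horizontal distance between down1 and up1 below 0.041 m and horizontal distance between down1 and up2 below 0.041 m) or (horizontal distance between down1 and up1 below 0.041 m and horizontal distance between down1 and up3 below 0.041 m) or (horizontal distance between down1 and up2 below 0.041 m and horizontal distance between down1 and up3 below 0.041 m)) and x of down2 in the frame of tray_in between -0.016 and 0.016 m and z of down2 in the frame of tray_in between 0.005 and 0.0155 m and ((horizontal distance between down2 and up0 below 0.041 m and horizontal distance between down2 and up1 below 0.041 m) or (horizontal distance between down2 and up0 below 0.041 m and horizontal distance between down2 and up2 below 0.041 m) or (horizontal distance between down2 and up0 below 0.041 m and horizontal distance between down2 and up3 below 0.041 m) or (horizontal distance between down2 and up1 below 0.041 m and horizontal distance between down2 and up2 below 0.041 m) or (horizontal distance between down2 and up1 below 0.041 m and horizontal distance between down2 and up3 below 0.041 m) or (horizontal distance between down2 and up2 below 0.041 m and horizontal distance between down2 and up3 below 0.041 m))), for 0.2 s.
2. the knob is back at its zero stop (value of joint knob below 0.06 rad), for 0.2 s.
At the end, for the whole second after the job is handed in: Up channels level on the tray floor (6 mm), in line with it (0.15 rad, 16 mm off centre lengthwise); down channels level, 5 to 15.5 mm above the floor, in line likewise, centre within 41 mm of two up channels' centres; all at rest; knob within 0.06 rad of zero (all of step 1 and linear speed of each of up0, up1, up2, up3, down0, down1, down2 below 0.02 m/s and value of joint knob below 0.06 rad); the robot touches nothing.
It fails at once if a cheese or the brush is moved more than 30 mm (distance of any of small_cheese, round_cheese, brush from where it was at the start of the episode above 0.03 m).
Of down0, down1, down2 only 1 to 3 are there at a start; the rules pass over those that are not, and their reading is None.
At some moment in a run one of up0, up1, up2, up3 may be knocked a few centimetres aside while the robot is not near it.
Once in a run the grip may slacken for a moment while it holds something.
It also fails if it takes over 210 s, if anything falls off the work surface, if the arm or the gripper's body presses on something with over 40 N, if the wrist force passes 120 N, or if a joint passes its speed limit or range.

## Working session

There is one attempt and no reset: what is moved stays moved. The work goes in short steps, Python scripts to look and compute and a tool call to move; the robot and the scene stay as the last step left them, time stands still between calls to the robot, and variables do not carry over. Pictures are saved under pics/ and viewed, about 12 in all and at most 16, crops included, and the job is handed in when it is done.

Besides the shell and the picture viewer there is one more tool, called after "Emit:" as name(argument=value, ...), one argument or row to a line, values as JSON. carry_out: Moves the arm, as the interface text tells. Its arguments: {"type":"object","properties":{"deltas":{"type":"array"},"hand":{"type":"number"},"newtons":{"type":"number"}},"required":["deltas"]}

```bash
mkdir -p pics; ls; cat > h.py <<'E'
import numpy as np, cv2
from station import readout, read_camera, get_calibration, bot, models
from scipy.spatial.transform import Rotation as R
def K(c):
    f=200/np.tan(np.radians(c['fov_y'])/2); return f
def ray(c,px,z):  # px=(row,col) -> world at height z
    f=K(c);T=np.array(c['world_from_camera'])
    d=T[:3,:3]@np.array([(px[1]-c['cx'])/f,(px[0]-c['cy'])/f,1.]);o=T[:3,3]
    return o+d*(z-o[2])/d[2]
def proj(c,P):
    T=np.array(c['world_from_camera']);p=(np.atleast_2d(P)-T[:3,3])@T[:3,:3]
    return np.c_[c['cx']+K(c)*p[:,0]/p[:,2],c['cy']+K(c)*p[:,1]/p[:,2]]
def save(im,n): cv2.imwrite('pics/'+n,cv2.cvtColor(im,cv2.COLOR_RGB2BGR))
def pose():
    o=readout.get_obs();q=o['tool_rot'];return np.array(o['eef_pos']),R.from_quat([q[1],q[2],q[3],q[0]]),o
E
python3 - <<'E'
from h import *
for n in ('top','scene'):
    c=get_calibration(n);print(n,c)
    save(read_camera(n),n+'0.png')
    for q in ('up0','down0','knob','small_cheese','round_cheese','brush'):
        print(q,[(round(d['score'],2),np.round(d['centre']).tolist(),np.round(ray(c,d['centre'],.02)[:2],3).tolist()) for d in models.spot_in(q,n)])
p,r,o=pose();print(p,r.as_matrix().round(3),o)
E
```

```text
pics
top {'fov_y': 44.30823593987687, 'cx': 322.02113416751683, 'cy': 208.4367178851145, 'world_from_camera': array([[ 0.01565899, -0.99732617,  0.07138136,  0.34865006],
       [-0.99983043, -0.01492642,  0.01078471, -0.01179725],
       [-0.00969041, -0.07153814, -0.99739079,  1.50022063],
       [ 0.        ,  0.        ,  0.        ,  1.        ]])}
up0 [(0.96, [220.0, 397.0], [0.422, -0.222]), (0.9, [176.0, 391.0], [0.557, -0.202]), (0.67, [213.0, 222.0], [0.436, 0.307]), (0.63, [268.0, 237.0], [0.273, 0.257]), (0.6, [218.0, 273.0], [0.423, 0.153]), (0.58, [220.0, 433.0], [0.426, -0.332])]
down0 [(0.73, [170.0, 218.0], [0.567, 0.323]), (0.48, [201.0, 459.0], [0.483, -0.408])]
knob [(0.54, [199.0, 464.0], [0.489, -0.425])]
small_cheese [(0.76, [168.0, 431.0], [0.582, -0.324]), (0.69, [202.0, 464.0], [0.48, -0.424]), (0.48, [221.0, 433.0], [0.423, -0.33])]
round_cheese [(0.24, [244.0, 329.0], [0.348, -0.019])]
brush [(0.63, [243.0, 330.0], [0.351, -0.021])]
scene {'fov_y': 43.88959555653713, 'cx': 322.7037837105475, 'cy': 198.09196091914365, 'world_from_camera': array([[ 0.7803739
[... 875 characters left out ...]
't': 0.7, 'q': array([ 1.1039093 ,  0.47700763,  0.02239554,  1.55536282, -0.01147791,
        1.1092657 , -0.08309637]), 'joint_vel': array([ 0.00109899, -0.00015936, -0.00230722, -0.00010049, -0.00042869,
        0.00142034, -0.00016285]), 'joint_torque': array([-1.17675383e-03, -5.96172988e+01,  1.60523985e+00, -2.81493938e+01,
        1.23119759e-02,  1.57749764e-03,  2.71454155e-05]), 'eef_pos': array([ 0.23704029, -0.63205941,  0.24831844]), 'tool_rot': array([ 2.30782454e-05,  8.21929338e-01, -5.69589468e-01,  3.57948982e-05]), 'contact_force': array([-0.07770476, -0.73736561, -1.03618305]), 'torque': array([ 0.00776194, -0.05049988,  0.06228097]), 'gripper_width': 1.0015236838656811}
```

```bash
python3 - <<'E'
import cv2
a=cv2.imread('pics/top0.png')[110:310,170:540]; cv2.imwrite('pics/top0c.png',cv2.resize(a,None,fx=2.15,fy=2.15,interpolation=cv2.INTER_CUBIC))
a=cv2.imread('pics/scene0.png')[90:390,150:500]; cv2.imwrite('pics/scene0c.png',cv2.resize(a,None,fx=2,fy=2,interpolation=cv2.INTER_CUBIC))
E
```

```text
(no output)
```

View pics/top0c.png

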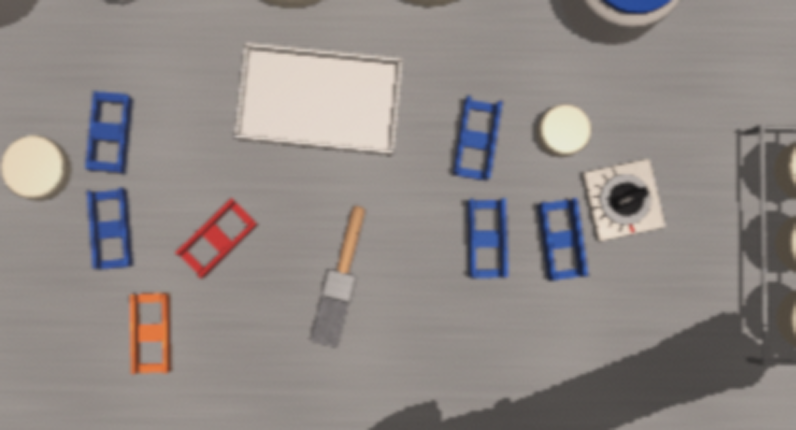

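View pics/scene0c.png

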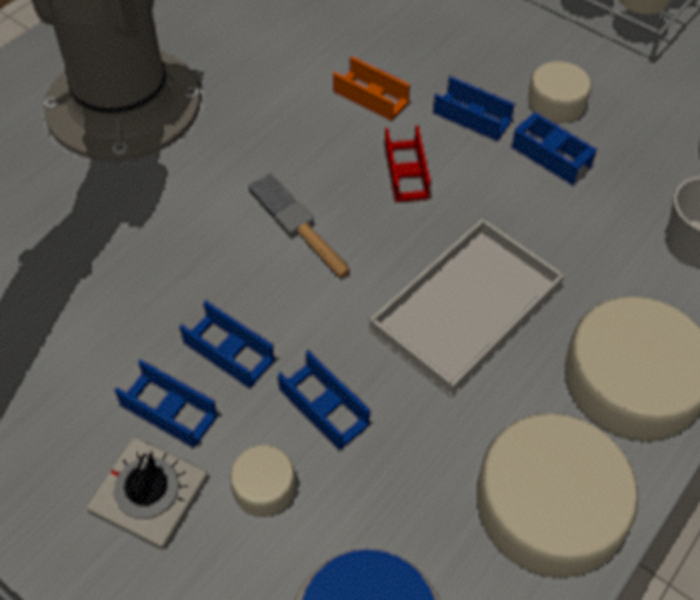

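Top/scene crops: four blue open-up channels at top-crop px (110,229), (477,139), (486,238), (561,239); one open-down at (108,131), so only one down channel. Orange and red look-alikes are at (150,333) and (217,238). The tray is at (318,98) and the knob at (628,198).

I'll fit poses by silhouette matching.

```bash
cat >> h.py <<'E'
from scipy.optimize import minimize
S=4
def box(x0,x1,y0,y1,z0,z1): return np.array([[x,y,z] for x in(x0,x1) for y in(y0,y1) for z in(z0,z1)])/1e3
def chan(down=False):
    b=[box(-55,55,19,25,0,40),box(-55,55,-25,-19,0,40),box(-12,12,-19,19,0,10),box(-55,-43,-19,19,0,10),box(43,55,-19,19,0,10)]
    return [np.c_[q[:,:2],.04-q[:,2]] for q in b] if down else b
TRAY=[box(-68,68,-112,112,0,30)]
def render(c,boxes,p,z0,shape):
    m=np.zeros((shape[0]*S,shape[1]*S),np.uint8);C,s=np.cos(p[2]),np.sin(p[2])
    for b in boxes:
        w=b@np.array([[C,s,0],[-s,C,0],[0,0,1]])+[p[0],p[1],z0]
        u=proj(c,w)*S+S/2-.5
        cv2.fillConvexPoly(m,cv2.convexHull((u*16).round().astype(np.int32)),255,shift=4)
    return cv2.resize(m,(shape[1],shape[0]),interpolation=cv2.INTER_AREA)/255.
def blue(im):
    h=cv2.cvtColor(im,cv2.COLOR_RGB2HSV);return ((h[...,0]>105)&(h[...,0]<130)&(h[...,1]>130)&(h[...,2]>35)).astype(float)
def white(im):
    h=cv2.cvtColor(im,cv2.COLOR_RGB2HSV);return ((h[...,1]<45)&(h[...,2]>165)).astype(float)
def fit(c,mask,boxes,p0,z0=0.,rad=None):
    u=proj(c,[[p0[0],p0[1],.02]])[0];r=rad or 45
    a=np.zeros_like(mask);x,y=int(u[0]),int(u[1]);sl=np.s_[max(0,y-r):y+r,max(0,x-r):x+r]
    c=dict(c);c['cx']=c['cx']-sl[1].start;c['cy']=c['cy']-sl[0].start;mk=mask[sl]
    def cost(p):
        m=render(c,boxes,p,z0,mk.shape);return np.abs(m-mk).sum()/max(1,m.sum())
    best=None
    for y0 in (p0[2]-.25,p0[2],p0[2]+.25):
        sx=np.array([p0[0],p0[1],y0]);sim=np.vstack([sx]+[sx+d for d in np.diag([.012,.012,.12])])
        s=minimize(cost,sx,method='Nelder-Mead',options=dict(initial_simplex=sim,xatol=1e-4,fatol=1e-5))
        if best is None or s.fun<best.fun: best=s
    return best.x,best.fun
E
python3 - <<'E'
from h import *
for n in ('top','scene'):
    c=get_calibration(n);im=cv2.cvtColor(cv2.imread(f'pics/{n}0.png'),cv2.COLOR_BGR2RGB);b=blue(im);w=white(im)
    ov=im.copy();ov[b>0]=[0,255,0];ov[w>0]=[255,0,255]
    for k,p,d in (('A',(.43,-.325,.1),0),('B',(.43,-.22,0),0),('C',(.56,-.2,-.1),0),('D',(.435,.305,.05),0),('dn',(.565,.32,0),1)):
        x,f=fit(c,b,chan(d),p,rad=45 if n=='scene' else 28);print(n,k,x.round(4),round(f,3))
    x,f=fit(c,w,TRAY,(.61,.015,-.05),rad=65);print(n,'tray',x.round(4),round(f,3))
    save(ov,n+'ov.png')
E
```

```text
top A [ 0.4224 -0.3242  0.1357] 0.531
top B [ 0.4196 -0.2189  0.0069] 0.595
top C [ 0.5617 -0.2048 -0.1887] 0.43
top D [0.428  0.311  0.1952] 0.639
top dn [0.5618 0.3165 0.0186] 0.493
top tray [ 0.6183  0.0187 -0.0883] 0.339
scene A [ 0.4225 -0.3226  0.1111] 0.799
scene B [ 0.4222 -0.2182  0.0739] 1.201
scene C [ 0.5632 -0.2038 -0.1921] 0.579
scene D [0.4272 0.3127 0.0711] 0.72
scene dn [ 0.5639  0.3172 -0.0938] 0.7
scene tray [ 0.61   0.015 -0.3  ] 1.0
```

```bash
python3 - <<'E'
import cv2,numpy as np
a=cv2.imread('pics/topov.png')[130:260,180:500]; b=cv2.imread('pics/top0.png')[130:260,180:500]
cv2.imwrite('pics/v3.png',cv2.resize(np.vstack([a,b])[:,:],None,fx=2.3,fy=2.3,interpolation=cv2.INTER_NEAREST))
im=cv2.imread('pics/top0.png');h=cv2.cvtColor(im,cv2.COLOR_BGR2HSV)
for r,c in ((220,396),(220,400),(176,391),(150,318),(250,300)): print(h[r-1:r+2,c-1:c+2].reshape(-1,3).tolist())
E
```

```text
[[110, 159, 164], [111, 158, 163], [110, 159, 164], [111, 158, 165], [111, 159, 164], [110, 159, 164], [111, 159, 164], [111, 158, 165], [110, 159, 164]]
[[110, 158, 161], [110, 159, 151], [111, 158, 123], [110, 159, 164], [111, 158, 158], [111, 157, 128], [110, 160, 164], [111, 159, 157], [111, 157, 130]]
[[111, 159, 160], [111, 158, 161], [111, 161, 160], [111, 159, 159], [111, 159, 160], [111, 160, 159], [111, 155, 153], [111, 157, 156], [111, 158, 158]]
[[14, 26, 225], [14, 26, 225], [14, 26, 226], [14, 26, 225], [14, 27, 226], [13, 26, 226], [13, 26, 226], [13, 26, 226], [14, 26, 226]]
[[11, 19, 148], [12, 17, 148], [11, 19, 150], [10, 21, 149], [9, 17, 148], [10, 21, 149], [13, 21, 149], [12, 17, 148], [8, 19, 149]]
```

View pics/v3.png

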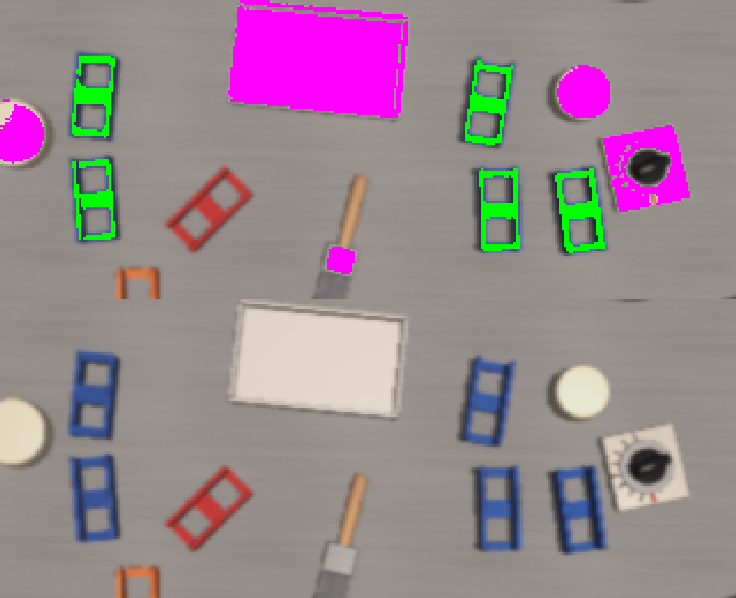

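```bash
sed -i 's/\[...,1\]>130)/[...,1]>95)/; s/mk=mask\[sl\]/mk=mask[sl]/' h.py; cat >> h.py <<'E'
def comp(mask,c,p,z=.01):
    m=cv2.dilate(mask.astype(np.uint8),np.ones((2,2)));n,l=cv2.connectedComponents(m)
    u=proj(c,[[p[0],p[1],z]])[0].round().astype(int);w=l[u[1]-6:u[1]+7,u[0]-6:u[0]+7];w=w[w>0]
    return mask*(l==np.bincount(w).argmax())
E
python3 - <<'E'
from h import *
for n in ('top','scene'):
    c=get_calibration(n);im=cv2.cvtColor(cv2.imread(f'pics/{n}0.png'),cv2.COLOR_BGR2RGB);b=blue(im);w=white(im)
    ov=cv2.resize(im,None,fx=4,fy=4,interpolation=cv2.INTER_CUBIC)
    L=[(k,*fit(c,comp(b,c,p),chan(d),p,rad=50 if n=='scene' else 28),chan(d)) for k,p,d in (('A',(.43,-.325,.1),0),('B',(.43,-.22,0),0),('C',(.56,-.2,-.1),0),('D',(.435,.305,.05),0),('dn',(.565,.32,0),1))]
    if n=='top': L.append(('tray',*fit(c,comp(w,c,(.61,.015)),TRAY,(.61,.015,-.05),rad=65),TRAY))
    for k,x,f,bx in L:
        print(n,k,x.round(4),round(f,3))
        m=cv2.resize(render(c,bx,x,0,b.shape),None,fx=4,fy=4);cs,_=cv2.findContours((m>.5).astype(np.uint8),cv2.RETR_LIST,1);cv2.drawContours(ov,cs,-1,(255,255,0),1)
    if n=='top':save(np.hstack([ov[520:1040,760:1120],ov[520:1040,1490:1930]]),'v4.png')
E
```

```text
top A [ 0.4217 -0.3248  0.1428] 0.25
top B [ 0.4224 -0.2197  0.0106] 0.205
top C [ 0.5631 -0.2052 -0.1674] 0.239
top D [0.4273 0.311  0.1015] 0.306
top dn [ 0.5624  0.316  -0.0477] 0.296
top tray [ 0.6185  0.0187 -0.0877] 0.083
scene A [ 0.4222 -0.3231  0.1034] 0.168
scene B [ 0.4217 -0.2183  0.012 ] 0.169
scene C [ 0.5628 -0.2026 -0.1715] 0.165
scene D [0.4272 0.3129 0.0857] 0.114
scene dn [ 0.5641  0.3178 -0.1096] 0.118
```

View pics/v4.png

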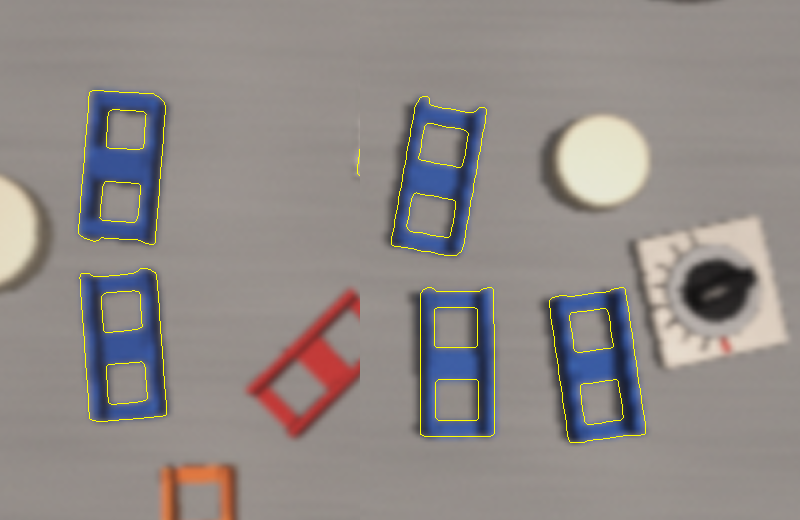

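Fits agree within about 2 mm (yellow outlines hug the channels). Next I'll add a helper that works out moves, then go.

```bash
cat >> h.py <<'E'
def go(x,y,z,yaw):
    "prints shift (cm, tool axes) and turn (deg, tool z) from present pose; yaw = world yaw of tool x mod pi"
    p,r,o=pose();M=r.as_matrix();d=M.T@(np.array([x,y,z])-p)*100
    t=-(yaw-np.arctan2(M[1,0],M[0,0]));t=(t+np.pi/2)%np.pi-np.pi/2
    n=max(np.linalg.norm(d)/6.25,abs(np.degrees(t))/10.7)
    print('go',d.round(2).tolist(),round(np.degrees(t),1),'rows>=',round(n,1),'| at',p.round(4),'yaw',round(np.arctan2(M[1,0],M[0,0]),3),'t',round(o['t'],1),'w',round(o['gripper_width'],3),'q7',round(o['q'][6],2))
TR=np.array([.6185,.0187,-.0877])
def slot(dx,dy,T=None):
    T=TR if T is None else T;C,s=np.cos(T[2]),np.sin(T[2]);return T[0]+C*dx-s*dy,T[1]+s*dx+C*dy
E
python3 -c "
from h import *
go(.422,-.324,.12,.11)
for s in (-.079,-.0263,.0263,.079): print(np.round(slot(0,s),4))"
```

```text
go [-22.35, -28.14, 12.83] -75.7 rows>= 7.1 | at [ 0.237  -0.6321  0.2483] yaw -1.212 t 0.7 w 1.002 q7 -0.08
[ 0.6116 -0.06  ]
[ 0.6162 -0.0075]
[0.6208 0.0449]
[0.6254 0.0974]
```

Emit:
carry_out(
  deltas=[
    [[-22.4, -28.1, 12.8], -75.7],
    [[-22.4, -28.1, 12.8], -75.7],
    [[-22.4, -28.1, 12.8], -75.7],
    [[-22.4, -28.1, 12.8], -75.7],
    [[-22.4, -28.1, 12.8], -75.7],
    [[-22.4, -28.1, 12.8], -75.7],
    [[-22.4, -28.1, 12.8], -75.7],
    [[-22.4, -28.1, 12.8], -75.7],
    [[-22.4, -28.1, 12.8], -75.7],
    [[-22.4, -28.1, 12.8], -75.7],
  ],
  hand=0.55,
)

```text
t: 1.95
eef_pos: [0.421, -0.3249, 0.1207]
tool_rot: [0.0, 0.999, 0.052, 0.0]
contact_force: [0.4, -1.2, 0.6]
gripper_width: 0.557
```

```bash
python3 - <<'E'
from h import *
go(.422,-.324,.021,.11)
c=get_calibration('wrist');print(c);im=read_camera('wrist');save(im,'w1.png')
m=comp(blue(im),c,(.422,-.324))
x,f=fit(c,m,chan(),(.422,-.324,.11),rad=400);print(x.round(4),f)
E
```

```text
go [0.1, -0.09, 9.97] -0.3 rows>= 1.6 | at [ 0.421  -0.3249  0.1207] yaw 0.105 t 1.9 w 0.557 q7 0.45
{'fov_y': 67.93720618587392, 'cx': 321.1897936121734, 'cy': 196.49790946107956, 'world_from_camera': array([[ 9.94411600e-01,  1.01614869e-01,  2.86354452e-02,
         4.13163324e-01],
       [ 1.05572556e-01, -9.57325060e-01, -2.69041195e-01,
        -2.55949719e-01],
       [ 7.48436077e-05,  2.70560802e-01, -9.62702886e-01,
         2.46235604e-01],
       [ 0.00000000e+00,  0.00000000e+00,  0.00000000e+00,
         1.00000000e+00]])}
[ 0.4231 -0.3243  0.141 ] 0.1201559189513493
```

View pics/w1.png

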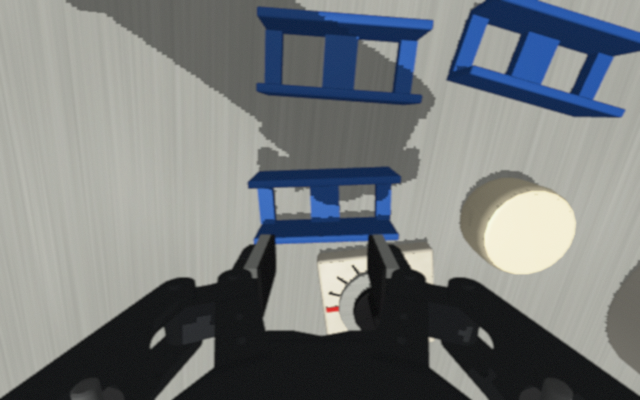

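Wrist view: channel A at about px (325,205), matching the fit (0.423, -0.324, yaw 0.13). I'll descend and grip.

Emit:
carry_out(
  deltas=[
    [[0.2, -0.1, 6], -1.5],
    [[0.2, -0.1, 10.0], -1.5],
    [[0.2, -0.1, 10.0], -1.5],
    [[0.2, -0.1, 10.0], -1.5],
  ],
)

```text
t: 2.5
eef_pos: [0.4237, -0.3243, 0.0219]
tool_rot: [0.001, 0.998, 0.065, 0.001]
contact_force: [0.3, -0.0, -0.3]
gripper_width: 0.545
```

Emit:
carry_out(
  deltas=[
    [[0, 0, 0], 0],
    [[0, 0, 0], 0],
    [[0, 0, 0], 0],
    [[0, 0, 0], 0],
    [[0, 0, 0], 0],
  ],
  hand=0.1,
  newtons=60,
)

```text
t: 3.12
eef_pos: [0.425, -0.3253, 0.0242]
tool_rot: [0.002, 0.998, 0.065, 0.002]
contact_force: [-1.3, 1.0, 9.6]
gripper_width: 0.242
```

Emit:
carry_out(
  deltas=[
    [[0, 0, -4], 0],
    [[0, 0, -10], 0],
    [[0, 0, -11], 0],
    [[0, 0, -11], 0],
  ],
)

```text
t: 3.62
eef_pos: [0.4247, -0.3253, 0.1353]
tool_rot: [0.003, 0.998, 0.065, 0.003]
contact_force: [0.2, -0.4, -2.1]
gripper_width: 0.242
```

```bash
python3 - <<'E'
from h import *
go(*slot(0,-.079),.13,TR[2]);p,r,o=pose()
c=get_calibration('wrist');im=read_camera('wrist');save(im,'w2.png')
m=blue(im);print(m[200:].sum())
for z in (-.023,-.02,-.017):print(z, *fit(c,comp(m,c,p[:2],p[2]-.01),chan(),(p[0],p[1],.12),p[2]+z,rad=400))
E
```

```text
go [21.97, -23.88, 0.48] 12.5 rows>= 5.2 | at [ 0.4247 -0.3253  0.1353] yaw 0.13 t 3.6 w 0.242 q7 0.47
16593.0
-0.023 [ 0.42401919 -0.32385902  0.12621775] 0.4259550721777455
-0.02 [ 0.42406733 -0.32233558  0.12901441] 0.4567160335476174
-0.017 [ 0.42462705 -0.32099159  0.12457906] 0.4909604644763442
```

View pics/w2.png

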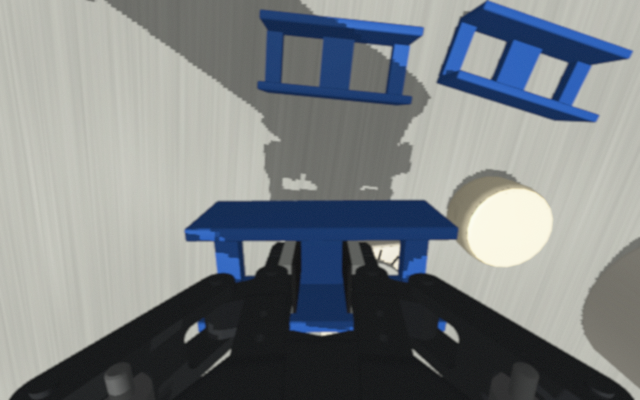

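The channel is held level and centred on its bar. The far leg's top edge lies at row ~201, cols 218–427; from that I'll work out the in-hand offset.

```bash
cat >> h.py <<'E'
def held(im,c,zo=-.0235,lo=-.04,hi=.04,ztop=.04):
    "offset/yaw of held channel's far leg outer top edge relative to TCP, along axis perpendicular to tool x"
    p,r,o=pose();M=r.as_matrix();m=blue(im);ex,ey=M[:,0],-M[:,1]
    uc=proj(c,[p+ex*k+ey*.025+np.array([0,0,zo+ztop]) for k in np.linspace(lo,hi,17)])
    g=cv2.GaussianBlur(m,(3,3),0);out=[]
    for u in uc:
        col=int(round(u[0]));rows=np.arange(max(0,int(u[1])-25),min(399,int(u[1])+25));v=g[rows,col]
        i=np.where((v[1:]>.5)&(v[:-1]<=.5))[0]
        if len(i):
            k=i[np.abs(rows[i]-u[1]).argmin()];w=ray(c,(rows[k]+.5,col),p[2]+zo+ztop)-p;out.append((w@ex,w@ey))
    out=np.array(out);k,b=np.polyfit(out[:,0],out[:,1],1);print('held: edge at',b.round(4),'(0.025 ideal) slope',k.round(3),'n',len(out));return b-.025,k
E
python3 - <<'E'
from h import *
im=cv2.cvtColor(cv2.imread('pics/w2.png'),cv2.COLOR_BGR2RGB);c=get_calibration('wrist');held(im,c)
# x ends
p,r,o=pose();M=r.as_matrix()
for px in ((201,218),(201,427)): w=ray(c,px,p[2]+.0165)-p;print((w@M[:,0]).round(4),(w@-M[:,1]).round(4))
E
```

```text
Traceback (most recent call last):
  File "h.py", line 69, in held
    out=np.array(out);k,b=np.polyfit(out[:,0],out[:,1],1);print('held: edge at',b.round(4),'(0.025 ideal) slope',k.round(3),'n',len(out));return b-.025,k
                                     ~~~^^^^^
IndexError: too many indices for array: array is 1-dimensional, but 2 were indexed
```

Emit:
carry_out(
  deltas=[
    [[22, -23.9, 0.5], 12.5],
    [[22, -23.9, 0.5], 12.5],
    [[22, -23.9, 0.5], 12.5],
    [[22, -23.9, 0.5], 12.5],
    [[22, -23.9, 0.5], 12.5],
    [[22, -23.9, 0.5], 12.5],
    [[22, -23.9, 0.5], 12.5],
    [[22, -23.9, 0.5], 12.5],
  ],
)

```text
t: 4.68
eef_pos: [0.6095, -0.0617, 0.1274]
tool_rot: [0.003, 0.999, -0.045, 0.001]
contact_force: [-0.2, 0.3, -1.3]
gripper_width: 0.245
```

```bash
python3 - <<'E'
from h import *
go(*slot(0,-.079),.029,TR[2])
c=get_calibration('wrist');im=read_camera('wrist');save(im,'w3.png');held(im,c)
E
```

```text
go [0.17, -0.24, 9.84] -0.1 rows>= 1.6 | at [ 0.6095 -0.0617  0.1274] yaw -0.09 t 4.7 w 0.245 q7 -0.3
held: edge at 0.0082 (0.025 ideal) slope 0.268 n 1h.py:69: RankWarning: Polyfit may be poorly conditioned
  out=np.array(out);k,b=np.polyfit(out[:,0],out[:,1],1);print('held: edge at',b.round(4),'(0.025 ideal) slope',k.round(3),'n',len(out));return b-.025,k
```

View pics/w3.png

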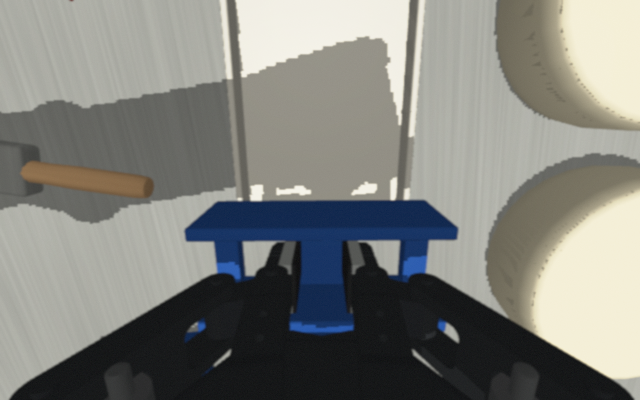

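The dark face is the +y leg's outer side. Its bottom edge is row 201 and its top edge rows ~228–240, so I'll measure with ztop=0. The tray walls are visible at cols ~240 and ~405.

```bash
sed -i 's/ztop=.04):/ztop=0.):/' h.py; python3 - <<'E'
from h import *
im=cv2.cvtColor(cv2.imread('pics/w3.png'),cv2.COLOR_BGR2RGB);c=get_calibration('wrist');p,r,o=pose();M=r.as_matrix()
for zo in (-.0235,-.019): held(im,c,zo=zo)
for px in ((201,219),(201,427)): w=ray(c,px,p[2]-.0235)-p;print((w@M[:,0]).round(4),(w@-M[:,1]).round(4))
# tray wall inner floor edges (z=.005) & rim outer tops at (row, col)
h=cv2.cvtColor(im,cv2.COLOR_RGB2GRAY)
for row in (30,60,100,140):
    print(row,[(i,int(h[row,i])) for i in list(range(220,252,2))],[(i,int(h[row,i])) for i in range(394,424,2)])
E
```

```text
held: edge at 0.0252 (0.025 ideal) slope 0.004 n 17
held: edge at 0.0265 (0.025 ideal) slope 0.003 n 17
-0.0542 0.025
0.0547 0.025
30 [(220, 171), (222, 193), (224, 232), (226, 231), (228, 183), (230, 104), (232, 98), (234, 98), (236, 104), (238, 143), (240, 212), (242, 239), (244, 239), (246, 239), (248, 239), (250, 239)] [(394, 238), (396, 238), (398, 238), (400, 238), (402, 237), (404, 238), (406, 228), (408, 135), (410, 101), (412, 104), (414, 109), (416, 173), (418, 230), (420, 233), (422, 202)]
60 [(220, 172), (222, 173), (224, 197), (226, 230), (228, 233), (230, 199), (232, 114), (234, 98), (236, 97), (238, 102), (240, 151), (242, 233), (244, 240), (246, 240), (248, 240), (250, 239)] [(394, 239), (396, 238), (398, 238), (400, 239), (402, 239), (404, 228), (406, 132), (408, 102), (410, 103), (412, 109), (414, 184), (416, 232), (418, 232), (420, 205), (422, 167)]
100 [(220, 101), (222, 104), (224, 105), (226, 104), (228, 120), (230, 142), (232, 140), (234, 118), (236, 98), (238, 98), (240, 97), (242, 122), (244, 144), (246, 143), (248, 144), (250, 146)] [(394, 233), (396, 240), (398, 240), (400, 239), (402, 208), (404, 104), (406, 101), (408, 105), (410, 142), (412, 223), (414, 234), (416, 218), (418, 173), (420, 167), (422, 168)]
140 [(220, 104), (222, 103), (224, 103), (226, 103), (228, 103), (230, 110), (232, 135), (234, 141), (236, 135), (238, 106), (240, 97), (242, 99), (244, 102), (246, 138), (248, 145), (250, 144)] [(394, 142), (396, 142), (398, 140), (400, 111), (402, 98), (404, 97), (406, 101), (408, 125), (410, 139), (412, 142), (414, 165), (416, 176), (418, 171), (420, 169), (422, 171)]
```

```bash
python3 - <<'E'
from h import *
c=get_calibration('wrist')
L=np.array([ray(c,q,.005)[:2] for q in ((30,239),(60,240.3),(100,242),(140,245.3))]);Rr=np.array([ray(c,q,.005)[:2] for q in ((30,407.2),(60,405.2),(100,402.7),(140,399.7))])
for E in (L,Rr): k,b=np.polyfit(E[:,1],E[:,0],1);print('yaw',-np.arctan(k).round(4),'x at y=.0187',(k*.0187+b).round(4))
E
```

```text
yaw -0.1034 x at y=.0187 0.5538
yaw -0.0859 x at y=.0187 0.6815
```

Tray by wrist: width 127 mm (checks against 126), yaw ≈ -0.092, centre x 0.618. Lowering.

Emit:
carry_out(
  deltas=[
    [[0.1, -0.2, 5], 0.1],
    [[0.1, -0.2, 7], 0.1],
    [[0.1, -0.2, 9.2], 0.1],
    [[0.1, -0.2, 9.8], 0.1],
    [[0.1, -0.2, 9.8], 0.1],
    [[0.1, -0.2, 9.8], 0.1],
  ],
)

```text
t: 5.48
eef_pos: [0.6116, -0.0609, 0.0306]
tool_rot: [0.003, 0.999, -0.047, 0.002]
contact_force: [-0.4, 0.6, -0.8]
gripper_width: 0.245
```

Emit:
carry_out(
  deltas=[
    [[0, 0, 0.2], 0],
    [[0, 0, 0.2], 0],
    [[0, 0, 0.2], 0],
    [[0, 0, 0.2], 0],
  ],
  hand=0.52,
)

```text
t: 5.98
eef_pos: [0.6116, -0.0609, 0.0286]
tool_rot: [0.003, 0.999, -0.046, 0.002]
contact_force: [-0.2, -0.5, -0.4]
gripper_width: 0.521
```

Emit:
carry_out(
  deltas=[
    [[0, 0, -5], 0],
    [[0, 0, -10], 0],
    [[0, 0, -10], 0],
    [[0, 0, -10], 0],
  ],
)

```text
t: 6.48
eef_pos: [0.6109, -0.0604, 0.1283]
tool_rot: [0.003, 0.999, -0.047, 0.002]
contact_force: [-0.0, -0.9, 0.9]
gripper_width: 0.518
```

```bash
cat >> h.py <<'E'
def topfit(L,n='top',im=None):
    c=get_calibration(n);im=read_camera(n) if im is None else im;b=blue(im);out={}
    for k,p,d,z in L:
        try:
            x,f=fit(c,comp(b,c,p),chan(d),p,z,rad=50 if n=='scene' else 28);print(n,k,x.round(4),round(f,3));out[k]=x
        except Exception as e: print(n,k,'none',e)
    return out
ALL=[('A',(.6106,-.06,-.09),0,.005),('B',(.422,-.219,.012),0,0),('C',(.563,-.204,-.17),0,0),('D',(.427,.312,.09),0,0),('dn',(.563,.317,-.08),1,0)]
E
python3 - <<'E'
from h import *
topfit(ALL,'scene')
c=get_calibration('wrist');im=read_camera('wrist');save(im,'w4.png')
p,r,o=pose();x,f=fit(c,comp(blue(im),c,(.6106,-.06)),chan(),(.6106,-.06,-.09),.005,rad=400);print('wrist A',x.round(4),f)
go(.422,-.2187,.12,.012)
E
```

```text
scene A [ 0.61   -0.0586 -0.1136] 0.306
scene B [ 0.4215 -0.2182  0.005 ] 0.169
scene C [ 0.5637 -0.2027 -0.1708] 0.17
scene D none attempt to get argmax of an empty sequence
scene dn [ 0.563   0.3176 -0.0739] 0.121
wrist A [ 0.6112 -0.0601 -0.0931] 0.12936047564216763
go [-17.27, 17.5, 0.8] -6.0 rows>= 3.9 | at [ 0.6102 -0.0604  0.1272] yaw -0.093 t 6.6 w 0.522 q7 -0.31
```

View pics/w4.png

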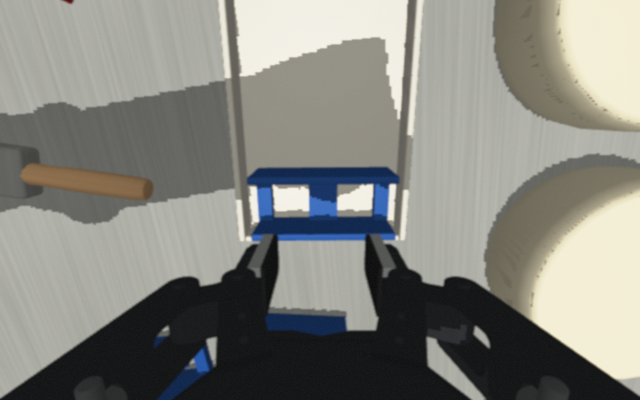

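A sits in the tray at (0.611, -0.060, yaw -0.093), at floor level, px (322,200). Next is B.

Emit:
carry_out(
  deltas=[
    [[-17.3, 17.5, 0.5], -6],
    [[-17.3, 17.5, 0.5], -6],
    [[-17.3, 17.5, 0.5], -6],
    [[-17.3, 17.5, 0.5], -6],
    [[-17.3, 17.5, 0.5], -6],
    [[-17.3, 17.5, 5], -6],
    [[-17.3, 17.5, 8], -6],
    [[-17.3, 17.5, 10.2], -6],
    [[-17.3, 17.5, 10.2], -6],
    [[-17.3, 17.5, 10.2], -6],
  ],
)

```text
t: 7.82
eef_pos: [0.4224, -0.2187, 0.0262]
tool_rot: [0.003, 1.0, 0.006, 0.0]
contact_force: [-0.2, -0.3, -0.1]
gripper_width: 0.517
```

Emit:
carry_out(
  deltas=[
    [[0, 0, 0], 0],
    [[0, 0, 0], 0],
    [[0, 0, 0], 0],
    [[0, 0, 0], 0],
  ],
  hand=0.1,
)

```text
t: 8.32
eef_pos: [0.4229, -0.2191, 0.0274]
tool_rot: [0.003, 1.0, 0.006, 0.001]
contact_force: [-1.1, 0.5, 5.3]
gripper_width: 0.097
```

Emit:
carry_out(
  deltas=[
    [[0, 0, -4], 0],
    [[0, 0, -10], 0],
    [[0, 0, -11], 0],
    [[0, 0, -11], 0],
  ],
)

```text
t: 8.82
eef_pos: [0.4229, -0.2188, 0.1382]
tool_rot: [0.004, 1.0, 0.006, 0.002]
contact_force: [-0.9, 0.8, 0.1]
gripper_width: 0.102
```

```bash
python3 - <<'E'
from h import *
c=get_calibration('wrist');im=read_camera('wrist');held(im,c)
T=np.array([.6177,.0187,-.0925]);go(*slot(0,-.0263,T),.13,T[2]);print(slot(0,-.0263,T))
E
sed -i 's/^TR=.*/TR=np.array([.6177,.0187,-.0925])/' h.py
```

```text
held: edge at 0.0201 (0.025 ideal) slope -0.067 n 8
go [19.56, -20.87, 0.61] 6.0 rows>= 4.6 | at [ 0.4222 -0.2184  0.1371] yaw 0.012 t 8.9 w 0.099 q7 0.16
(np.float64(0.6152707177189985), np.float64(-0.007487565514938812))
```

Missed: the tips rode over the bar because TCP was too high (0.026). I'll check B and redo it lower.

Emit:
carry_out(
  deltas=[
    [[0, 0, 0], 0],
    [[0, 0, 0], 0],
    [[0, 0, 0], 0],
    [[0, 0, 0], 0],
  ],
  hand=0.52,
)

```text
t: 9.38
eef_pos: [0.4221, -0.2183, 0.1368]
tool_rot: [0.003, 1.0, 0.006, 0.001]
contact_force: [0.1, 0.9, 0.2]
gripper_width: 0.516
```

```bash
cat >> h.py <<'E'
def wfit(p,z=0.,down=False,n=None):
    c=get_calibration('wrist');im=read_camera('wrist')
    if n: save(im,n)
    x,f=fit(c,comp(blue(im),c,p,z+.01),chan(down),p,z,rad=400);print('wrist',x.round(4),round(f,3));return x
E
python3 - <<'E'
from h import *
x=wfit((.422,-.2187,.01));go(x[0],x[1],.0205,x[2])
E
```

```text
wrist [ 0.4229 -0.2199  0.0353] 0.097
go [0.05, 0.07, 11.64] -1.3 rows>= 1.9 | at [ 0.4222 -0.2184  0.1369] yaw 0.012 t 9.4 w 0.52 q7 0.16
```

Emit:
carry_out(
  deltas=[
    [[0, 0.1, 5], -1.0],
    [[0, 0.1, 9], -1.0],
    [[0, 0.1, 11.6], -1.0],
    [[0, 0.1, 11.8], -1.0],
    [[0, 0.1, 11.8], -1.0],
    [[0, 0.1, 11.8], -1.0],
  ],
)

```text
t: 10.18
eef_pos: [0.4232, -0.2206, 0.0201]
tool_rot: [0.004, 1.0, 0.015, 0.002]
contact_force: [-0.1, -0.3, 0.6]
gripper_width: 0.522
```

Emit:
carry_out(
  deltas=[
    [[0, 0, 0], 0],
    [[0, 0, 0], 0],
    [[0, 0, 0], 0],
    [[0, 0, 0], 0],
  ],
  hand=0.1,
)

```text
t: 10.68
eef_pos: [0.4239, -0.221, 0.0214]
tool_rot: [0.005, 1.0, 0.015, 0.003]
contact_force: [-2.4, 0.3, 9.4]
gripper_width: 0.252
```

Emit:
carry_out(
  deltas=[
    [[0, 0, -4], 0],
    [[0, 0, -10], 0],
    [[0, 0, -11], 0],
    [[0, 0, -11], 0],
  ],
)

```text
t: 11.18
eef_pos: [0.4234, -0.2204, 0.132]
tool_rot: [0.005, 1.0, 0.014, 0.003]
contact_force: [0.5, 0.4, -0.8]
gripper_width: 0.255
```

```bash
python3 - <<'E'
from h import *
c=get_calibration('wrist');im=read_camera('wrist');save(im,'w5.png');held(im,c);held(im,c,zo=-.021)
go(*slot(0,-.0263),.13,TR[2])
E
```

```text
held: edge at 0.024 (0.025 ideal) slope 0.004 n 17
held: edge at 0.0247 (0.025 ideal) slope 0.004 n 17
go [19.86, -20.69, -0.01] 7.0 rows>= 4.6 | at [ 0.4227 -0.22    0.1309] yaw 0.029 t 11.2 w 0.256 q7 0.16
```

Emit:
carry_out(
  deltas=[
    [[19.9, -20.7, 0], 7],
    [[19.9, -20.7, 0], 7],
    [[19.9, -20.7, 0], 7],
    [[19.9, -20.7, 0], 7],
    [[19.9, -20.7, 0], 7],
    [[19.9, -20.7, 2], 7],
    [[19.9, -20.7, 4], 7],
    [[19.9, -20.7, 4], 7],
    [[19.9, -20.7, 4], 7],
  ],
)

```text
t: 12.35
eef_pos: [0.6153, -0.0089, 0.0896]
tool_rot: [0.005, 0.999, -0.047, 0.002]
contact_force: [0.9, 0.7, -0.0]
gripper_width: 0.251
```

```bash
python3 - <<'E'
from h import *
c=get_calibration('wrist');im=read_camera('wrist');save(im,'w6.png');held(im,c,zo=-.021)
go(*slot(0,-.026),.027,TR[2])
E
```

```text
held: edge at 0.0252 (0.025 ideal) slope 0.003 n 17
go [-0.11, -0.19, 6.32] -0.1 rows>= 1.0 | at [ 0.6159 -0.0086  0.0903] yaw -0.095 t 12.4 w 0.254 q7 -0.45
```

Emit:
carry_out(
  deltas=[
    [[-0.1, -0.2, 1.5], 0],
    [[-0.1, -0.2, 3.5], 0],
    [[-0.1, -0.2, 5.2], 0],
    [[-0.1, -0.2, 6.2], 0],
    [[-0.1, -0.2, 6.3], 0],
    [[-0.1, -0.2, 6.3], 0],
  ],
)

```text
t: 13.15
eef_pos: [0.6154, -0.0071, 0.0269]
tool_rot: [0.005, 0.999, -0.047, 0.003]
contact_force: [0.1, 0.2, -0.2]
gripper_width: 0.252
```

Emit:
carry_out(
  deltas=[
    [[0, 0, 0], 0],
    [[0, 0, 0], 0],
    [[0, 0, 0], 0],
    [[0, 0, 0], 0],
  ],
  hand=0.52,
)

```text
t: 13.65
eef_pos: [0.6155, -0.0071, 0.027]
tool_rot: [0.005, 0.999, -0.047, 0.003]
contact_force: [-0.4, 0.2, -0.5]
gripper_width: 0.52
```

Emit:
carry_out(
  deltas=[
    [[0, 0, -5], 0],
    [[0, 0, -10], 0],
    [[0, 0, -10], 0],
    [[0, 0, -10], 0],
  ],
)

```text
t: 14.15
eef_pos: [0.6146, -0.0064, 0.1267]
tool_rot: [0.005, 0.999, -0.047, 0.003]
contact_force: [-0.4, 0.2, -0.7]
gripper_width: 0.525
```

```bash
python3 - <<'E'
from h import *
wfit((.6153,-.0072,-.09),.005,n='w7.png')
x=topfit([ALL[2]],'scene')['C'];go(x[0],x[1],.12,x[2])
E
```

```text
wrist [ 0.6148 -0.0073 -0.0922] 0.617
scene C [ 0.5634 -0.203  -0.1714] 0.172
go [-3.18, 20.04, 0.73] 4.4 rows>= 3.2 | at [ 0.6139 -0.0064  0.1255] yaw -0.095 t 14.2 w 0.519 q7 -0.44
```

Emit:
carry_out(
  deltas=[
    [[-3.2, 20.1, 0], 4.4],
    [[-3.2, 20.1, 0], 4.4],
    [[-3.2, 20.1, 0], 4.4],
    [[-3.2, 20.1, 2], 4.4],
    [[-3.2, 20.1, 5], 4.4],
    [[-3.2, 20.1, 8], 4.4],
    [[-3.2, 20.1, 10.5], 4.4],
    [[-3.2, 20.1, 10.6], 4.4],
    [[-3.2, 20.1, 10.6], 4.4],
    [[-3.2, 20.1, 10.6], 4.4],
  ],
)

```text
t: 15.5
eef_pos: [0.5642, -0.2044, 0.0222]
tool_rot: [0.005, 0.996, -0.085, 0.003]
contact_force: [-0.0, 0.6, 0.1]
gripper_width: 0.523
```

Emit:
carry_out(
  deltas=[
    [[0, 0, 0], 0],
    [[0, 0, 0], 0],
    [[0, 0, 0], 0],
    [[0, 0, 0], 0],
  ],
  hand=0.1,
)

```text
t: 16.0
eef_pos: [0.5648, -0.2046, 0.0235]
tool_rot: [0.005, 0.996, -0.085, 0.003]
contact_force: [-1.0, 0.9, 6.2]
gripper_width: 0.249
```

Emit:
carry_out(
  deltas=[
    [[0, 0, -4], 0],
    [[0, 0, -10], 0],
    [[0, 0, -11], 0],
    [[0, 0, -11], 0],
  ],
)

```text
t: 16.5
eef_pos: [0.5644, -0.2037, 0.1343]
tool_rot: [0.005, 0.996, -0.086, 0.004]
contact_force: [-0.9, 0.5, -1.6]
gripper_width: 0.247
```

```bash
python3 - <<'E'
from h import *
c=get_calibration('wrist');im=read_camera('wrist');save(im,'w8.png');held(im,c,zo=-.021)
go(*slot(0,.0268),.13,TR[2])
E
```

```text
held: edge at 0.0241 (0.025 ideal) slope 0.017 n 17
go [1.34, -25.49, 0.06] -4.5 rows>= 4.1 | at [ 0.5635 -0.2035  0.133 ] yaw -0.171 t 16.6 w 0.251 q7 -0.15
```

Emit:
carry_out(
  deltas=[
    [[1.3, -25.5, 0], -4.5],
    [[1.3, -25.5, 0], -4.5],
    [[1.3, -25.5, 0], -4.5],
    [[1.3, -25.5, 0], -4.5],
    [[1.3, -25.5, 0], -4.5],
    [[1.3, -25.5, 2], -4.5],
    [[1.3, -25.5, 4], -4.5],
    [[1.3, -25.5, 4], -4.5],
    [[1.3, -25.5, 4], -4.5],
  ],
)

```text
t: 17.68
eef_pos: [0.6199, 0.0441, 0.0903]
tool_rot: [0.005, 0.999, -0.047, 0.003]
contact_force: [0.3, -0.1, -1.0]
gripper_width: 0.249
```

```bash
python3 - <<'E'
from h import *
c=get_calibration('wrist');im=read_camera('wrist');save(im,'w9.png');held(im,c,zo=-.023)
go(*slot(0,.0268),.0285,TR[2])
E
```

```text
held: edge at 0.0238 (0.025 ideal) slope 0.014 n 17
go [-0.07, -0.16, 6.24] -0.1 rows>= 1.0 | at [0.6203 0.0444 0.0909] yaw -0.094 t 17.7 w 0.247 q7 -0.55
```

Emit:
carry_out(
  deltas=[
    [[-0.1, -0.25, 1.5], 0.6],
    [[-0.1, -0.25, 3.5], 0.6],
    [[-0.1, -0.25, 5.2], 0.6],
    [[-0.1, -0.25, 6.1], 0.6],
    [[-0.1, -0.25, 6.2], 0.6],
    [[-0.1, -0.25, 6.2], 0.6],
  ],
)

```text
t: 18.48
eef_pos: [0.6198, 0.0465, 0.0286]
tool_rot: [0.005, 0.999, -0.052, 0.003]
contact_force: [0.3, 0.3, -0.2]
gripper_width: 0.255
```

Emit:
carry_out(
  deltas=[
    [[0, 0, 0], 0],
    [[0, 0, 0], 0],
    [[0, 0, 0], 0],
    [[0, 0, 0], 0],
  ],
  hand=0.52,
)

```text
t: 18.98
eef_pos: [0.6198, 0.0465, 0.0286]
tool_rot: [0.005, 0.999, -0.052, 0.003]
contact_force: [0.2, 0.3, 0.1]
gripper_width: 0.524
```

Emit:
carry_out(
  deltas=[
    [[0, 0, -5], 0],
    [[0, 0, -10], 0],
    [[0, 0, -10], 0],
    [[0, 0, -10], 0],
  ],
)

```text
t: 19.48
eef_pos: [0.619, 0.0473, 0.1283]
tool_rot: [0.005, 0.999, -0.052, 0.003]
contact_force: [1.1, 0.6, -0.8]
gripper_width: 0.52
```

```bash
python3 - <<'E'
from h import *
x=topfit(ALL[3:4])['D'];go(x[0],x[1],.12,x[2])
wfit((.6203,.0454,-.09),.005,n='w10.png')
c=get_calibration('wrist');print('D/dn in view at',proj(c,[[.427,.312,.01]]))
E
```

```text
top D [0.4276 0.3112 0.1285] 0.311
go [-21.73, -24.28, 0.38] -13.3 rows>= 5.2 | at [0.6185 0.0471 0.1275] yaw -0.104 t 19.5 w 0.519 q7 -0.54
wrist [ 0.6191  0.0449 -0.0832] 0.943
D/dn in view at [[ -31.32594113 -182.71364989]]
```

View pics/w10.png

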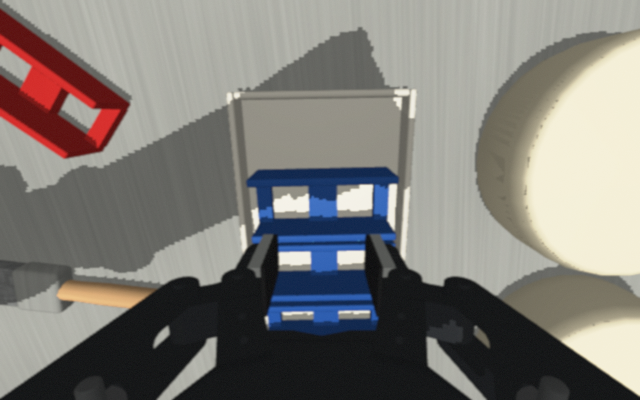

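C lies in its slot (px 322,200); the free space is rows ~99–168. Measure that gap, then fetch D.

```bash
python3 - <<'E'
from h import *
c=get_calibration('wrist');im=cv2.imread('pics/w10.png',0);bb=cv2.cvtColor(cv2.imread('pics/w10.png'),cv2.COLOR_BGR2RGB)
print(im[88:106,290],im[88:106,360]); b=blue(bb); rows=[int(np.argmax(b[150:,q]>0))+150 for q in (270,320,380)];print(rows)
T=TR
def tf(w): C,s=np.cos(T[2]),np.sin(T[2]);d=w[:2]-T[:2];return np.round([C*d[0]+s*d[1],-s*d[0]+C*d[1]],4)
print([tf(ray(c,(r,q),.005)) for r,q in zip(rows,(270,320,380))],[tf(ray(c,(r,q),.005)) for r,q in ((98,290),(98,360))], [tf(ray(c,(r,q),.030)) for r,q in ((90,290),(90,360))])
E
```

```text
[103 103 112 131 142 145 142 138 127 116 112 128 141 145 145 144 145 145] [102 114 133 142 145 142 136 126 113 115 133 143 144 146 144 144 144 145]
[170, 169, 168]
[array([-0.0452,  0.0506]), array([-0.003,  0.051]), array([0.0476, 0.0513])] [array([-0.026 ,  0.1082]), array([0.0293, 0.1076])] [array([-0.0234,  0.1126]), array([0.0259, 0.1121])]
```

Emit:
carry_out(
  deltas=[
    [[-21.7, -24.3, 0], -12.0],
    [[-21.7, -24.3, 0], -12.0],
    [[-21.7, -24.3, 0], -12.0],
    [[-21.7, -24.3, 0], -12.0],
    [[-21.7, -24.3, 0], -12.0],
    [[-21.7, -24.3, 0], -12.0],
    [[-21.7, -24.3, 0], -12.0],
    [[-21.7, -24.3, 0], -12.0],
  ],
)

```text
t: 20.58
eef_pos: [0.4289, 0.3093, 0.1229]
tool_rot: [0.007, 0.999, 0.051, 0.001]
contact_force: [-0.7, -0.1, -0.2]
gripper_width: 0.522
```

```bash
python3 - <<'E'
from h import *
x=wfit((.4276,.312,.1),n='w11.png');go(x[0],x[1],.0205,x[2])
E
```

```text
wrist [0.4282 0.31   0.1029] 0.104
go [-0.09, -0.21, 10.26] -0.1 rows>= 1.6 | at [0.429  0.3093 0.1231] yaw 0.102 t 20.6 w 0.52 q7 -0.96
```

Emit:
carry_out(
  deltas=[
    [[-0.1, -0.2, 4], 0],
    [[-0.1, -0.2, 8], 0],
    [[-0.1, -0.2, 10.3], 0],
    [[-0.1, -0.2, 10.4], 0],
    [[-0.1, -0.2, 10.4], 0],
    [[-0.1, -0.2, 10.4], 0],
  ],
)

```text
t: 21.38
eef_pos: [0.4291, 0.3101, 0.0202]
tool_rot: [0.006, 0.999, 0.051, 0.002]
contact_force: [0.7, 0.3, -0.4]
gripper_width: 0.519
```

Emit:
carry_out(
  deltas=[
    [[0, 0, 0], 0],
    [[0, 0, 0], 0],
    [[0, 0, 0], 0],
    [[0, 0, 0], 0],
  ],
  hand=0.1,
)

```text
t: 21.88
eef_pos: [0.4298, 0.3105, 0.0215]
tool_rot: [0.006, 0.999, 0.05, 0.003]
contact_force: [-1.0, -0.8, 7.2]
gripper_width: 0.254
```

Emit:
carry_out(
  deltas=[
    [[0, 0, -4], 0],
    [[0, 0, -10], 0],
    [[0, 0, -11], 0],
    [[0, 0, -11], 0],
  ],
)

```text
t: 22.38
eef_pos: [0.4295, 0.3116, 0.1321]
tool_rot: [0.005, 0.999, 0.05, 0.004]
contact_force: [-0.7, -0.1, -1.6]
gripper_width: 0.254
```

```bash
python3 - <<'E'
from h import *
c=get_calibration('wrist');im=read_camera('wrist');save(im,'w12.png');held(im,c,zo=-.022)
go(*slot(0,.0795),.13,TR[2])
E
```

```text
held: edge at 0.0239 (0.025 ideal) slope -0.001 n 17
go [17.38, 23.17, 0.45] 11.1 rows>= 4.6 | at [0.4288 0.311  0.1309] yaw 0.101 t 22.4 w 0.255 q7 -0.96
```

Emit:
carry_out(
  deltas=[
    [[17.4, 23.2, 0], 11.1],
    [[17.4, 23.2, 0], 11.1],
    [[17.4, 23.2, 0], 11.1],
    [[17.4, 23.2, 0], 11.1],
    [[17.4, 23.2, 0], 11.1],
    [[17.4, 23.2, 2], 11.1],
    [[17.4, 23.2, 4], 11.1],
    [[17.4, 23.2, 4], 11.1],
    [[17.4, 23.2, 4], 11.1],
  ],
)

```text
t: 23.55
eef_pos: [0.6249, 0.0986, 0.0944]
tool_rot: [0.006, 0.999, -0.045, 0.003]
contact_force: [-0.2, 0.0, -2.0]
gripper_width: 0.256
```

```bash
python3 - <<'E'
from h import *
c=get_calibration('wrist');im=read_camera('wrist');save(im,'w13.png');held(im,c,zo=-.022)
go(*slot(0,.0795),.0275,TR[2])
E
```

```text
held: edge at 0.0238 (0.025 ideal) slope -0.003 n 17
go [-0.08, -0.01, 6.75] 0.1 rows>= 1.1 | at [0.6254 0.0984 0.095 ] yaw -0.091 t 23.6 w 0.256 q7 -0.63
```

Emit:
carry_out(
  deltas=[
    [[-0.1, -0.1, 2], 0.1],
    [[-0.1, -0.1, 4], 0.1],
    [[-0.1, -0.1, 5.7], 0.1],
    [[-0.1, -0.1, 6.6], 0.1],
    [[-0.1, -0.1, 6.7], 0.1],
    [[-0.1, -0.1, 6.7], 0.1],
  ],
)

```text
t: 24.35
eef_pos: [0.6251, 0.0988, 0.0281]
tool_rot: [0.005, 0.999, -0.047, 0.004]
contact_force: [0.3, 0.4, 0.4]
gripper_width: 0.258
```

Emit:
carry_out(
  deltas=[
    [[0, 0, 0], 0],
    [[0, 0, 0], 0],
    [[0, 0, 0], 0],
    [[0, 0, 0], 0],
  ],
  hand=0.52,
)

```text
t: 24.85
eef_pos: [0.6252, 0.0988, 0.0282]
tool_rot: [0.005, 0.999, -0.047, 0.004]
contact_force: [0.3, -0.4, 0.0]
gripper_width: 0.519
```

Emit:
carry_out(
  deltas=[
    [[0, 0, -5], 0],
    [[0, 0, -10], 0],
    [[0, 0, -10], 0],
    [[0, 0, -10], 0],
  ],
)

```text
t: 25.35
eef_pos: [0.6241, 0.0997, 0.1279]
tool_rot: [0.006, 0.999, -0.047, 0.004]
contact_force: [-0.4, -0.5, -0.1]
gripper_width: 0.522
```

```bash
python3 - <<'E'
from h import *
save(read_camera('wrist'),'w14.png')
a=topfit(ALL[4:])['dn'];b=topfit(ALL[4:],'scene')['dn'];x=(a+b)/2;go(x[0],x[1],.13,x[2])
E
```

```text
top dn [ 0.5625  0.3157 -0.0707] 0.296
scene dn [ 0.5697  0.3221 -0.2721] 0.71
go [-7.75, -21.3, -0.62] 4.5 rows>= 3.6 | at [0.6235 0.0996 0.1266] yaw -0.093 t 25.5 w 0.52 q7 -0.62
```

View pics/w14.png

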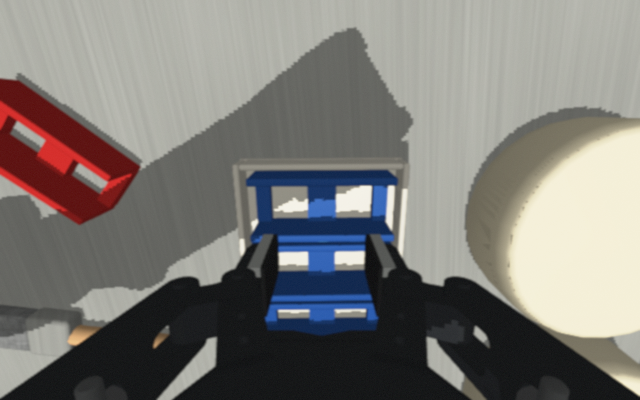

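D is in, with all four up channels side by side (px 322,200 and below). Next the down channel; the scene fit is occluded by the arm, so I'll use the top-camera pose.

Emit:
carry_out(
  deltas=[
    [[-8.1, -21, -0.6], -1],
    [[-8.1, -21, -0.6], -1],
    [[-8.1, -21, -0.6], -1],
    [[-8.1, -21, -0.6], -1],
    [[-8.1, -21, -0.6], -1],
    [[-8.1, -21, -0.6], -1],
    [[-8.1, -21, -0.6], -1],
  ],
)

```text
t: 26.38
eef_pos: [0.5631, 0.3141, 0.1291]
tool_rot: [0.007, 0.999, -0.039, 0.002]
contact_force: [0.3, 0.0, -0.0]
gripper_width: 0.526
```

```bash
python3 - <<'E'
from h import *
x=wfit((.5625,.316,-.07),0,True,n='w15.png');go(x[0],x[1],.0485,x[2])
b=topfit(ALL[4:],'scene')['dn']
E
```

```text
wrist [ 0.5636  0.3152 -0.0782] 0.081
go [0.01, -0.2, 8.08] 0.0 rows>= 1.3 | at [0.5631 0.3143 0.1293] yaw -0.078 t 26.4 w 0.517 q7 -0.96
scene dn [ 0.5636  0.317  -0.0582] 0.097
```

View pics/w15.png

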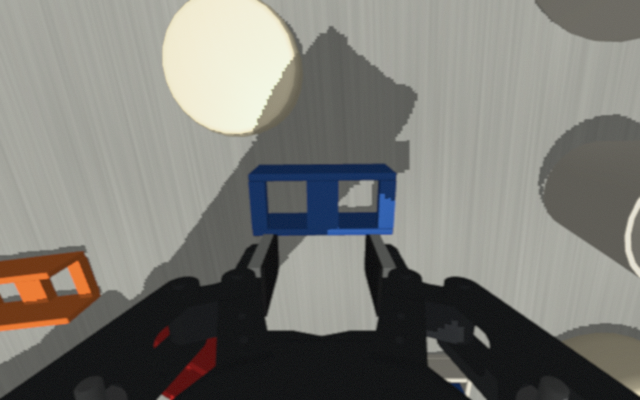

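The down channel is at px (322,200), with the wrist fit at cost 0.08. Grip with the tips kept inside the web.

Emit:
carry_out(
  deltas=[
    [[0, -0.2, 4], 0],
    [[0, -0.2, 7], 0],
    [[0, -0.2, 7.8], 0],
    [[0, -0.2, 7.8], 0],
    [[0, -0.2, 7.8], 0],
  ],
)

```text
t: 27.1
eef_pos: [0.5644, 0.3161, 0.053]
tool_rot: [0.006, 0.999, -0.039, 0.003]
contact_force: [-0.1, 0.4, 0.5]
gripper_width: 0.519
```

Emit:
carry_out(
  deltas=[
    [[0, 0, 0], 0],
    [[0, 0, 0], 0],
    [[0, 0, 0], 0],
    [[0, 0, 0], 0],
  ],
  hand=0.1,
)

```text
t: 27.6
eef_pos: [0.5652, 0.3166, 0.0546]
tool_rot: [0.005, 0.999, -0.039, 0.004]
contact_force: [-0.7, 0.2, 5.7]
gripper_width: 0.245
```

Engagement looks shallow; I'll regrip 3 mm lower.

Emit:
carry_out(
  deltas=[
    [[-0.1, 0, 0], 0],
    [[-0.1, 0, 0], 0],
    [[-0.1, 0, 0.4], 0],
    [[-0.1, 0, 0.4], 0],
    [[-0.1, 0, 0.4], 0],
  ],
  hand=0.52,
)

```text
t: 28.22
eef_pos: [0.5642, 0.3166, 0.0504]
tool_rot: [0.005, 0.999, -0.039, 0.004]
contact_force: [-0.1, -0.2, 0.3]
gripper_width: 0.519
```

Emit:
carry_out(
  deltas=[
    [[0, 0, 0], 0],
    [[0, 0, 0], 0],
    [[0, 0, 0], 0],
    [[0, 0, 0], 0],
  ],
  hand=0.1,
)

```text
t: 28.72
eef_pos: [0.5643, 0.3168, 0.0507]
tool_rot: [0.005, 0.999, -0.039, 0.004]
contact_force: [-1.0, -0.3, 2.8]
gripper_width: 0.254
```

Emit:
carry_out(
  deltas=[
    [[0, 0, -4], 0],
    [[0, 0, -9], 0],
    [[0, 0, -9], 0],
    [[0, 0, -9], 0],
  ],
)

```text
t: 29.22
eef_pos: [0.5632, 0.3171, 0.14]
tool_rot: [0.005, 0.999, -0.039, 0.004]
contact_force: [-0.1, -0.5, -0.7]
gripper_width: 0.253
```

```bash
python3 - <<'E'
from h import *
c=get_calibration('wrist');im=read_camera('wrist');save(im,'w16.png')
p,r,o=pose()
# top outer edge z=+.04 ; bottom outer edge z=0 (origin = tcp-.0518)
held(im,c,zo=-.052,ztop=0.)
go(*slot(0,.0535),.15,TR[2])
E
```

```text
held: edge at 0.0228 (0.025 ideal) slope -0.001 n 17
go [7.88, 23.96, -0.75] 0.8 rows>= 4.0 | at [0.5629 0.3169 0.1393] yaw -0.078 t 29.3 w 0.254 q7 -0.96
```

Emit:
carry_out(
  deltas=[
    [[7.9, 23.9, 0], 0.8],
    [[7.9, 23.9, 0], 0.8],
    [[7.9, 23.9, 0], 0.8],
    [[7.9, 23.9, 0], 0.8],
    [[7.9, 23.9, 0], 0.8],
    [[7.9, 23.9, 1], 0.8],
    [[7.9, 23.9, 2], 0.8],
    [[7.9, 23.9, 2], 0.8],
    [[7.9, 23.9, 2], 0.8],
  ],
)

```text
t: 30.4
eef_pos: [0.6228, 0.0734, 0.1224]
tool_rot: [0.006, 0.999, -0.045, 0.003]
contact_force: [0.5, -0.2, -1.6]
gripper_width: 0.255
```

```bash
python3 - <<'E'
from h import *
c=get_calibration('wrist');im=read_camera('wrist');save(im,'w17.png')
held(im,c,zo=-.051)
go(*slot(0,.0545),.0665,TR[2])
E
```

```text
held: edge at 0.0258 (0.025 ideal) slope -0.0 n 10
go [-0.07, -0.05, 5.61] 0.1 rows>= 0.9 | at [0.623  0.073  0.1227] yaw -0.091 t 30.4 w 0.256 q7 -0.58
```

View pics/w17.png

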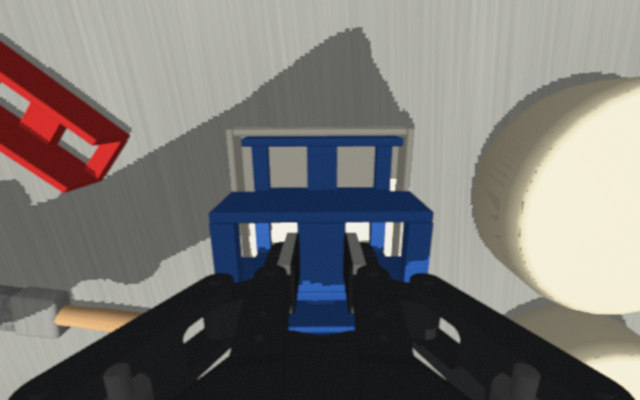

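The down channel is held centred (px 322,215) over C and D. Lowering.

Emit:
carry_out(
  deltas=[
    [[-0.1, -0.1, 2], 0.1],
    [[-0.1, -0.1, 4], 0.1],
    [[-0.1, -0.1, 5], 0.1],
    [[-0.1, -0.1, 5.6], 0.1],
    [[-0.1, -0.1, 5.7], 0.1],
    [[-0.1, -0.1, 5.7], 0.1],
  ],
)

```text
t: 31.2
eef_pos: [0.6228, 0.0736, 0.0658]
tool_rot: [0.006, 0.999, -0.046, 0.004]
contact_force: [-0.3, 0.3, -0.7]
gripper_width: 0.252
```

Emit:
carry_out(
  deltas=[
    [[0, 0, 0], 0],
    [[0, 0, 0], 0],
    [[0, 0, 0], 0],
    [[0, 0, 0], 0],
  ],
  hand=0.52,
)

```text
t: 31.7
eef_pos: [0.6228, 0.0736, 0.0658]
tool_rot: [0.005, 0.999, -0.046, 0.004]
contact_force: [0.2, 0.4, -0.2]
gripper_width: 0.522
```

Emit:
carry_out(
  deltas=[
    [[0, 0, -5], 0],
    [[0, 0, -10], 0],
    [[0, 0, -13], 0],
    [[0, 0, -13], 0],
    [[0, 0, -13], 0],
  ],
)

```text
t: 32.33
eef_pos: [0.6213, 0.0747, 0.195]
tool_rot: [0.006, 0.999, -0.047, 0.003]
contact_force: [-0.2, -0.2, -0.3]
gripper_width: 0.518
```

```bash
python3 - <<'E'
from h import *
save(read_camera('wrist'),'w18.png')
p,r,o=pose();go(.48,-.41,.2,0);c=get_calibration('top');im=read_camera('top');save(im,'top2.png')
c2=get_calibration('scene');im=read_camera('scene');save(im,'scene2.png')
for n in('top','scene'):print(n,[(round(d['score'],2),ray(get_calibration(n),d['centre'],.03).round(3).tolist()) for d in models.spot_in('knob',n)])
u=proj(c2,[[*slot(0,0),.03],[.485,-.42,.03]]).astype(int);im=read_camera('scene')
a=[cv2.resize(im[v[1]-45:v[1]+45,v[0]-65:v[0]+65],None,fx=3,fy=3,interpolation=cv2.INTER_CUBIC) for v in u];a.append(cv2.resize(cv2.imread('pics/w18.png')[...,::-1],(430,270)));a[-1]=np.pad(a[-1],((0,0),(0,0),(0,0)))
b=np.hstack(a[:2]);d=np.zeros((270,b.shape[1],3),np.uint8);d[:,:430]=a[2];save(np.vstack([b,d]),'v5.png')
E
```

```text
go [-9.54, 49.58, -0.05] -5.3 rows>= 8.1 | at [0.6211 0.0747 0.1945] yaw -0.093 t 32.4 w 0.52 q7 -0.54
top [(0.57, [0.493, -0.416, 0.03])]
scene [(0.72, [0.485, -0.411, 0.03]), (0.3, [0.61, -0.061, 0.03])]
```

View pics/v5.png

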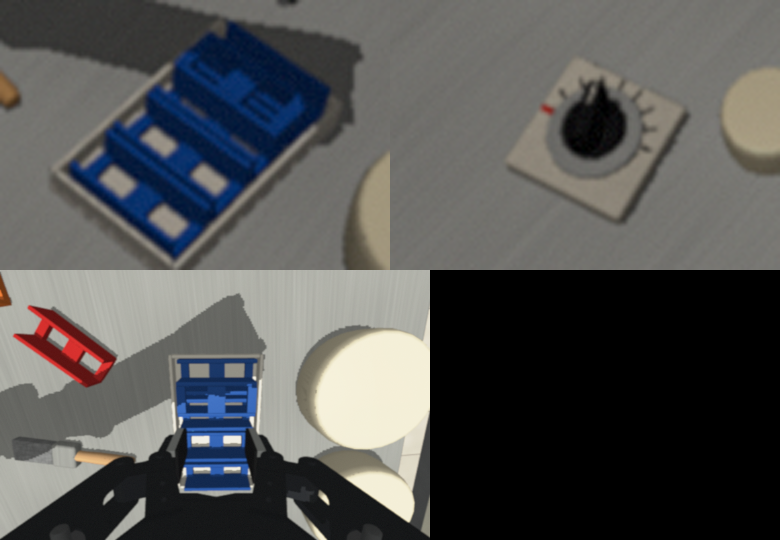

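All channels are packed: the down one is nested over the two top-left channels (px ~250,75 in the composite). The knob's bar points up in the scene crop, with the red mark to its left. I'll move over to look at the knob.

Emit:
carry_out(
  deltas=[
    [[-8, 52.5, 0], -5],
    [[-8, 52.5, 0], -5],
    [[-8, 52.5, 0], -5],
    [[-8, 52.5, 0], -5],
    [[-8, 52.5, 0], -5],
    [[-8, 52.5, 0], -5],
    [[-8, 52.5, 0], -5],
    [[-8, 52.5, 0], -5],
    [[-8, 52.5, 0], -5],
    [[-8, 52.5, 0], -5],
  ],
)

```text
t: 33.88
eef_pos: [0.4909, -0.4439, 0.1992]
tool_rot: [0.006, 1.0, -0.006, 0.002]
contact_force: [-0.3, -0.6, -0.3]
gripper_width: 0.521
```

```bash
python3 - <<'E'
from h import *
p,r,o=pose();c=get_calibration('wrist');im=read_camera('wrist');save(im,'w19.png')
u=proj(c,[[.488,-.413,.04]])[0];print(p,u,c['world_from_camera'][:3,3])
v=np.clip(u.astype(int),[110,90],[530,310]);a=im[v[1]-90:v[1]+90,v[0]-110:v[0]+110];print('crop origin row,col',v[1]-90,v[0]-110)
save(cv2.resize(a,None,fx=3.3,fy=3.3,interpolation=cv2.INTER_CUBIC),'v6.png')
b=topfit([('dn',(*slot(0,.0535),-.09),1,.015)],'top')
E
```

```text
[ 0.49090265 -0.4439462   0.19923635] [317.73942596 152.86615939] [ 0.49049363 -0.37320019  0.3240305 ]
crop origin row,col 62 207
top dn [ 0.6196  0.0737 -0.1389] 1.394
```

View pics/v6.png

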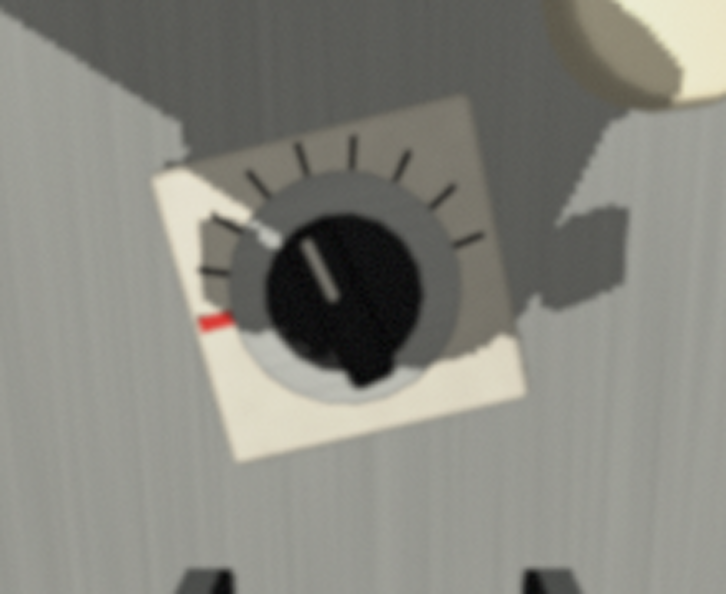

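```bash
python3 - <<'E'
from h import *
c=get_calibration('wrist')
g=lambda x,y:(62+(y+.5)/3.3-.5,207+(x+.5)/3.3-.5)
B=np.array([ray(c,g(*q),.018)[:2] for q in((153,178),(466,95),(525,395),(237,462))])
print('box',B.round(4).tolist(),np.linalg.norm(np.diff(B,axis=0),axis=1).round(4),B.mean(0).round(4))
for z in (.018,.022,.026,.03):
    L,Rr=ray(c,g(229,288),z),ray(c,g(461,288),z);T,Bo=ray(c,g(345,172),z),ray(c,g(345,405),z);print(z,'base',((L+Rr)/2)[0].round(4),((T+Bo)/2)[1].round(4),'dia',(Rr-L)[0].round(4),(T-Bo)[1].round(4))
for z in (.05,.055,.06,.065,.07):
    a,b=ray(c,g(335,298),z),ray(c,g(306,240),z);d=b-a;print(z,'line start',a[:2].round(4),'end',b[:2].round(4),'len',np.linalg.norm(d).round(4),'ang',np.degrees(np.arctan2(d[1],d[0])).round(1),
     'near tip',ray(c,g(360,385),z)[:2].round(4),'disc L/R?')
for z in (.03,.035,.04,.045):  # disc dia 48: left/right 267,422
    print(z,'disc',[ray(c,g(q,290),z)[0].round(4) for q in(267,422)],'dia',(ray(c,g(422,290),z)-ray(c,g(267,290),z))[0].round(4))
r=ray(c,g(215,322),.018);print('red',r.round(4))
E
```

```text
box [[0.4262, -0.374], [0.5201, -0.3508], [0.5409, -0.4419], [0.4474, -0.4638]] [0.0968 0.0934 0.096 ] [ 0.4837 -0.4076]
0.018 base 0.4836 -0.4087 dia 0.0722 0.0723
0.022 base 0.4837 -0.4082 dia 0.0713 0.0713
0.026 base 0.4838 -0.4076 dia 0.0703 0.0704
0.03 base 0.4839 -0.4071 dia 0.0694 0.0694
0.05 line start [ 0.4817 -0.4061] end [ 0.474  -0.3901] len 0.0177 ang 115.8 near tip [ 0.4884 -0.431 ] disc L/R?
0.055 line start [ 0.4819 -0.4054] end [ 0.4743 -0.3898] len 0.0174 ang 115.8 near tip [ 0.4885 -0.4299] disc L/R?
0.06 line start [ 0.482  -0.4048] end [ 0.4746 -0.3894] len 0.0171 ang 115.8 near tip [ 0.4885 -0.4288] disc L/R?
0.065 line start [ 0.4822 -0.4041] end [ 0.475 -0.389] len 0.0168 ang 115.8 near tip [ 0.4886 -0.4276] disc L/R?
0.07 line start [ 0.4824 -0.4034] end [ 0.4753 -0.3886] len 0.0164 ang 115.8 near tip [ 0.4887 -0.4265] disc L/R?
0.03 disc [np.float64(0.4606), np.float64(0.507)] dia 0.0464
0.035 disc [np.float64(0.4611), np.float64(0.5067)] dia 0.0456
0.04 disc [np.float64(0.4617), np.float64(0.5065)] dia 0.0448
0.045 disc [np.float64(0.4622), np.float64(0.5062)] dia 0.044
red [ 0.4426 -0.4177  0.018 ]
```

Axis ≈ (0.4837, -0.408); the box and base centres agree and the sizes check out. Bar direction is 115.8° and red 193.3°, so the knob is ≈ 1.35 rad. Position over the bar with the jaws across it.

```bash
python3 -c "
from h import *
go(.4837,-.408,.056,np.radians(25.8))"
```

```text
go [-1.06, -3.3, 14.32] -26.1 rows>= 2.4 | at [ 0.4933 -0.4396  0.1996] yaw -0.005 t 34.0 w 0.521 q7 0.45
```

The calibration I used was read after the arm had settled a further ~5 mm; retake it settled and correct.

```bash
python3 - <<'E'
from h import *
c=get_calibration('wrist');im=read_camera('wrist');save(im,'w20.png');p,_,_=pose();print(p,c['world_from_camera'][:3,3])
a=cv2.imread('pics/w19.png',0)[62:242,207:427].astype(np.float32);b=cv2.imread('pics/w20.png',0)
r=cv2.matchTemplate(b,a.astype(np.uint8)[30:150,30:190],cv2.TM_CCOEFF_NORMED);_,v,_,l=cv2.minMaxLoc(r);dx,dy=l[0]-237,l[1]-92;print('shift px',dx,dy,v)
g=lambda x,y:(62+(y+.5)/3.3-.5+dy,207+(x+.5)/3.3-.5+dx)
B=np.array([ray(c,g(*q),.018)[:2] for q in((153,178),(466,95),(525,395),(237,462))]);print('box',B.mean(0))
print('base',ray(c,g(345,288),.021));A=ray(c,g(345,288),.021)
d=ray(c,g(306,240),.058)-ray(c,g(335,298),.058);d=np.degrees(np.arctan2(d[1],d[0]));print(d,ray(c,g(335,298),.058)-A)
go(A[0],A[1],.056,np.radians(d-90))
E
```

```text
[ 0.49384299 -0.43871038  0.19973968] [ 0.49232908 -0.36907194  0.32450395]
shift px -2 4 0.9604325890541077
box [ 0.48153857 -0.41172446]
base [ 0.48156462 -0.41101057  0.021     ]
115.59308673838376 [-0.00145472  0.00240659  0.037     ]
go [-1.32, -2.91, 14.34] -25.8 rows>= 2.4 | at [ 0.4938 -0.4387  0.1997] yaw -0.004 t 34.0 w 0.522 q7 0.45
```

Emit:
carry_out(
  deltas=[
    [[-1.3, -2.9, 4], -25.8],
    [[-1.3, -2.9, 7], -25.8],
    [[-1.3, -2.9, 7], -25.8],
    [[-1.3, -2.9, 7], -25.8],
    [[-1.3, -2.9, 7], -25.8],
    [[-1.3, -2.9, 7], -25.8],
  ],
)

```text
t: 34.78
eef_pos: [0.4819, -0.4102, 0.13]
tool_rot: [0.006, 0.975, 0.221, 0.002]
contact_force: [-0.2, -0.2, -0.2]
gripper_width: 0.517
```

```bash
python3 - <<'E'
from h import *
go(.4816,-.4115,.056,np.radians(25.6))
E
```

```text
go [-0.09, 0.01, 7.4] -0.0 rows>= 1.2 | at [ 0.4819 -0.4102  0.13  ] yaw 0.446 t 34.8 w 0.517 q7 0.79
```

Emit:
carry_out(
  deltas=[
    [[-0.1, 0, 3], 0],
    [[-0.1, 0, 5.5], 0],
    [[-0.1, 0, 7.2], 0],
    [[-0.1, 0, 7.4], 0],
    [[-0.1, 0, 7.4], 0],
  ],
)

```text
t: 35.4
eef_pos: [0.482, -0.4117, 0.0566]
tool_rot: [0.006, 0.975, 0.221, 0.002]
contact_force: [1.0, -0.3, 0.5]
gripper_width: 0.52
```

Emit:
carry_out(
  deltas=[
    [[0, 0, 0], 0],
    [[0, 0, 0], 0],
    [[0, 0, 0], 0],
    [[0, 0, 0], 0],
    [[0, 0, 0], 0],
  ],
  hand=0,
  newtons=40,
)

```text
t: 36.02
eef_pos: [0.4812, -0.4128, 0.0579]
tool_rot: [0.007, 0.975, 0.221, 0.002]
contact_force: [-3.9, -0.4, 6.2]
gripper_width: 0.154
```

Gripped at ~13 mm, which matches the bar. Turn counter-clockwise.

Emit:
carry_out(
  deltas=[
    [[0, 0, 0], -9],
    [[0, 0, 0], -18],
    [[0, 0, 0], -27],
    [[0, 0, 0], -36],
    [[0, 0, 0], -45],
    [[0, 0, 0], -54],
    [[0, 0, 0], -63],
    [[0, 0, 0], -72],
    [[0, 0, 0], -80],
    [[0, 0, 0], -80],
  ],
)

```text
t: 37.28
eef_pos: [0.4805, -0.4138, 0.058]
tool_rot: [0.006, 0.607, 0.794, -0.003]
contact_force: [-0.8, -1.7, -1.5]
gripper_width: 0.153
```

```bash
python3 - <<'E'
from h import *
go(.4816,-.4115,.056,np.radians(103.3));print(readout.get_obs()['torque'],readout.get_obs()['contact_force'])
E
```

```text
go [0.2, 0.16, 0.19] 1.9 rows>= 0.2 | at [ 0.4805 -0.4138  0.058 ] yaw 1.836 t 37.3 w 0.153 q7 1.93
[-0.07422605  0.21165061 -1.07137881] [-0.76161346 -1.69677698 -1.48102645]
```

The −1.07 N m moment says it is against the stop. Release, rise, then check everything.

Emit:
carry_out(
  deltas=[
    [[0, 0, 0], 0],
    [[0, 0, 0], 0],
    [[0, 0, 0], 0],
    [[0, 0, 0], 0],
    [[0, 0, -6], 0],
    [[0, 0, -10], 0],
    [[0, 0, -14], 0],
    [[0, 0, -14], 0],
    [[0, 0, -14], 0],
    [[0, 0, -14], 0],
  ],
  hand=0.5,
)

```text
t: 38.52
eef_pos: [0.4789, -0.4117, 0.1965]
tool_rot: [0.005, 0.607, 0.794, -0.003]
contact_force: [0.3, -0.2, -0.4]
gripper_width: 0.5
```

```bash
python3 - <<'E'
from h import *
p,r,o=pose();c=get_calibration('wrist');im=read_camera('wrist');save(im,'w21.png')
u=proj(c,[[.4816,-.4115,.03]])[0];v=np.clip(u.astype(int),[80,70],[560,330]);print(p,u)
a=cv2.resize(im[v[1]-70:v[1]+70,v[0]-80:v[0]+80],(560,490),interpolation=cv2.INTER_CUBIC)
s=read_camera('scene');u=proj(get_calibration('scene'),[[*slot(0,0),.03]])[0].astype(int)
b=cv2.resize(s[u[1]-70:u[1]+70,u[0]-34:u[0]+34],(238,490),interpolation=cv2.INTER_CUBIC);save(np.hstack([a,b]),'v7.png')
topfit([('dn',(*slot(0,.0535),-.09),1,.015)],'top')
E
```

```text
[ 0.47887615 -0.41167311  0.19647684] [321.5562082  186.42621313]
top dn [ 0.6194  0.0736 -0.1287] 1.403
```

View pics/v7.png

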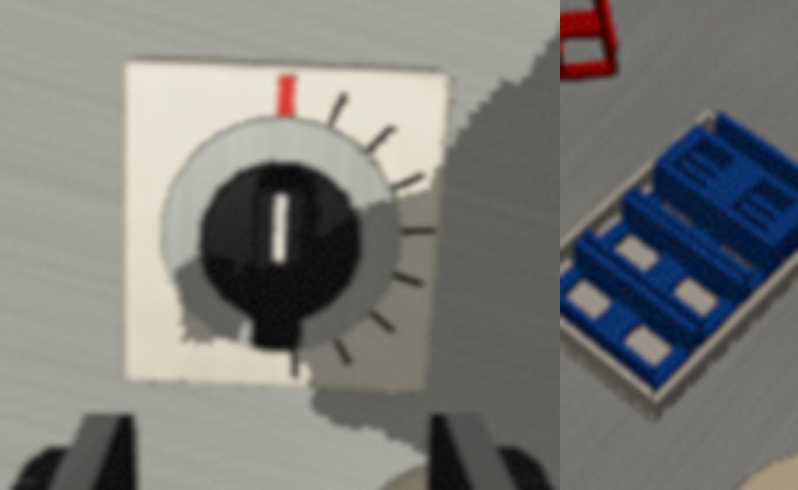

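The white line (281,195)–(279,262) points at the red mark (287,95), within about 1°, so the knob is at zero. The packing in the scene view is unchanged. Handing in.

```bash
python3 -c "
from h import *
print(bot.hand_in())"
```

```text
the job is handed in; nothing more can be done
None
```

I packed all five blue channels that were there, four open-side-up and one open-side-down, and then turned the knob back to its zero stop. I handed the job in at about 39 s; no verdict was reported.

**What I did**
- **Up channels:** the four lie side by side on the tray floor, with about 3 mm planned between neighbours.
- **Down channel:** it is nested over the two at the +y end of the tray. It was let go at a height consistent with 10 mm above the floor.
- **Knob:** I gripped the bar, turned it counter-clockwise by about 1.35 rad and pressed it against the stop, where the wrist moment read about 1.1 N m.
- **Cheeses and brush:** I never gripped or pushed either cheese, the brush or the orange and red look-alikes. I did not measure their positions at the end.

**Last checks**
- **Knob:** the close-up shows the white line on the red mark to within about 1°.
- **Packing:** the final scene view shows the channels flat and nested, and the arm well clear above the knob.

**What failed or disagreed**
- The first grip on the second up channel slipped over its bar because the gripper was too high. I redid it lower.
- My first knob position was about 4 mm off, because the arm was still settling when I read the calibration. I retook it before gripping.
- The numerical fits on channels inside the tray had high error, because blue regions of neighbouring channels merge. From the second up channel on, I judged the packing from pictures, measured gaps and release heights instead.

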